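Set out the taco corner: labels up, keeper on the pad, timer set

TASK

Set out the taco corner: roll every spice tin over on the counter, flat by flat and without picking it up, until its red label is on top, and slide the closed tortilla keeper (do not lift or tip it) until it sits wholly on the round cork pad. Once the keeper is on the pad, start its timer: wind the dial clockwise until its white pointer is past the red top mark, then turn it back down to the blue mark (8 minutes). Now and then a thing may get knocked aside, so put it right again; leave the things on the lazy susan alone.

Things in the scene. Friction and masses are not known exactly. Their poses are not given: they have to be found in the camera images.
- tin_a: hexagonal spice tin lying on the counter (may be absent): cream, 44 mm across flats, 66 mm long, 25.4 mm wide faces, one face red; black lid at one end; 0.1 to 0.16 kg. Origin at its centre, own x along it to the lid, own z out of the red face (up = red on top). A level push slides it; pushing its near side edge on and up at once (45 deg) tips it over the far lower edge; past 30 deg it falls on
- tin_b: hexagonal spice tin lying on the counter (may be absent): cream, 44 mm across flats, 66 mm long, 25.4 mm wide faces, one face red; black lid at one end; 0.1 to 0.16 kg. Origin at its centre, own x along it to the lid, own z out of the red face (up = red on top). A level push slides it; pushing its near side edge on and up at once (45 deg) tips it over the far lower edge; past 30 deg it falls on
- tin_c: hexagonal spice tin lying on the counter (may be absent): cream, 44 mm across flats, 66 mm long, 25.4 mm wide faces, one face red; black lid at one end; 0.1 to 0.16 kg. Origin at its centre, own x along it to the lid, own z out of the red face (up = red on top). A level push slides it; pushing its near side edge on and up at once (45 deg) tips it over the far lower edge; past 30 deg it falls on
- tin_d: hexagonal spice tin lying on the counter (may be absent): cream, 44 mm across flats, 66 mm long, 25.4 mm wide faces, one face red; black lid at one end; 0.1 to 0.16 kg. Origin at its centre, own x along it to the lid, own z out of the red face (up = red on top). A level push slides it; pushing its near side edge on and up at once (45 deg) tips it over the far lower edge; past 30 deg it falls on
- keeper_center (a point): centre of the closed round tortilla keeper: yellow plastic tub with a flat green lid, 150 mm across, straight upright sides 56 mm high (lid crown 62 mm), 0.3 to 0.6 kg, too wide to grasp, slides on the counter. This point lies on its axis 30 mm above the counter; own z points up
- pad: centre of the round cork pad on the counter, 190 mm across and flat enough (1 mm) that things slide onto it freely; it cannot move
- timer (a joint): bell timer dial, rad: 0 at the black zero mark, grows clockwise seen from above, 0.1 rad per minute; blue mark (8 minutes) at 0.8, red top mark at 2.0, stop at 2.4. It turns lightly (0.04 N m) and stays where it is left
- timer_grip (a point): the place to grip the timer's dial: a black bar 44 mm long, 14 mm thick, upright-sided, on a disc of 48 mm. This point is on the turning axis, 55 mm above the counter; bar top 64 mm, top of the disc below 34 mm. It turns with the dial: own x runs along the bar towards the white pointer end, own z up. The white timer body below it (104 mm across, 26 mm high) is fixed to the counter
- bowl: empty white ceramic salsa bowl, 90 mm wide, 42 mm high, stands on the lazy susan (196 mm across, 28 mm high); origin under its middle; a bystander
- grinder: stainless pepper grinder, 52 mm wide, 134 mm high, stands on the lazy susan; origin under its middle; a bystander
- jar: small glass jar with red cap, 52 mm wide, 65 mm high, stands on the lazy susan; origin under its middle; a bystander
Mind the look-alikes: they are no part of the job. Leave any purple look-alike of the tin_b alone.

How it is judged:
On the way, in this order (a step that is already met when the one before it is completed fails the run):
1. the keeper is wholly on the cork pad (horizontal distance between pad and keeper_center below 0.022 m), for 0.2 s.
2. then the timer's pointer has been wound past the red top mark (value of joint timer above 2 rad), for 0.05 s.
3. then the timer is back at the blue mark (value of joint timer between 0.65 and 0.95 rad), for 0.3 s.
At the end, for the whole second after the job is handed in: every tin present lies flat on the counter at rest with its red face up (within 0.15 rad), the keeper stands on the counter within 22 mm of the pad's centre, and the timer reads 0.65 to 0.95 rad (6.5 to 9.5 minutes) (all of step 3 and angle between each of tin_a, tin_b, tin_c, tin_d's own z axis and vertical below 0.15 rad and height (world z) of tin_a between 0.016 and 0.028 m and linear speed of each of tin_a, tin_b, tin_c, tin_d below 0.02 m/s and height (world z) of tin_b between 0.016 and 0.028 m and height (world z) of tin_c between 0.016 and 0.028 m and height (world z) of tin_d between 0.016 and 0.028 m and horizontal distance between pad and keeper_center below 0.022 m and height (world z) of keeper_center below 0.037 m and angle between keeper_center's own z axis and vertical below 0.1 rad); the robot touches nothing.
It fails at once if a tin is picked up off the counter (its centre above 60 mm) (height (world z) of any of tin_a, tin_b, tin_c, tin_d above 0.06 m).
It fails at once if the keeper is lifted (25 mm) or tipped (0.3 rad) (height (world z) of keeper_center above 0.055 m or angle between keeper_center's own z axis and vertical above 0.3 rad).
It fails at once if a thing on the lazy susan is moved more than 30 mm (distance of any of bowl, grinder, jar from where it was at the start of the episode above 0.03 m).
Of tin_a, tin_b, tin_c, tin_d only 3 to 4 are there at a start; the rules pass over those that are not, and their reading is None.
At some moment in a run one of tin_a, tin_b, tin_c, tin_d, keeper may be knocked a few centimetres aside while the robot is not near it.
Once in a run the grip may slacken for a moment while it holds something.
It also fails if it takes over 210 s, if anything falls off the work surface, if the arm or the gripper's body presses on something with over 40 N, if the wrist force passes 120 N, or if a joint passes its speed limit or range.

ROBOT

A 7-joint arm with a two-finger parallel gripper is mounted at the origin on the work surface. World frame = base frame: x ahead of the robot, y to its left, z up, the work surface at z = 0. Lengths are in m, angles in rad, forces in N, time in s.
With the tool pointing down it reaches from about 0.425 to 0.975 m from the base axis. Payload 16.7 kg.
Tool frame: the origin (TCP) lies at the very end of the fingers, on their centre line; the grasp point (between the pads) lies 19 mm behind it; z points along the fingers, x is the direction in which the jaws open and shut, and the axes are right-handed (so a half turn about z gives the same grasp; the last joint's range is limited). The gripper opens to 85 mm and grips with 20 to 120 N. Pads are 22 mm wide; open, the fingers measure 114 mm over their backs; the gripper's body (76 mm by 85 mm) begins 54 mm behind the grasp point. The pads swing forward as they close: fully open they stand 13 mm farther back than shut.
Start: joints at [-0.149, 0.426, 0.074, 1.606, -0.034, 1.111, -0.067], TCP at [0.675, -0, 0.231] pointing down, gripper open.
Joint ranges: [-2.85, 2.85], [-0.5, 2.14], [-1.23, 1.37], [0.21, 2.46], [-1.02, 4.16], [0.16, 2.05], [-2.73, 2.73]. Speed limits (rad/s): [1.89, 1.89, 2.39, 2.39, 3.01, 3.01, 3.01].

INTERFACE

Orientations are given as a unit quaternion [w, x, y, z].
In Python, from workcell import * gives the robot as it stands.
- The arm moves only by the tool arm_command, never from a script. Its argument "increments" is one flat list of numbers, 5 for each row, row after row: the shift along the world's x, y, z in m, then the turn about the world's z in degrees, then the closure, from 0 (fully open) to 1 (shut). A call has 1 to 20 rows; each row is the pose to reach, as a shift and turn from the pose commanded when the call began; what a row does not reach only later rows make up. A row lasts 1/12 s, in which the tool goes at most 41.7 mm and 7.16 degrees, less where a joint would pass 70% of its speed; a pose out of reach is approached as far as the arm can. A call with a gripper value outside its range is refused whole. The fingers move at their own pace and stop on an object; "grip_force" is the grip in N (left out, the last holds). Time passes only in rows, so rows that repeat a pose let the fingers close. It gives the time, the measured TCP pose, the force and the opening at its end, in the units of the state.
- state(): the state, without advancing time (a new reading comes with each control period).
- camera(name): name is "scene" or "side" or "wrist"; returns a dict with "image" (384x512x3 uint8, red, green, blue), "vfov" (degrees; the focal length in pixels is half the picture's height over the tangent of half this angle, whatever the lens; pixels are square), "cx", "cy" (the principal point, pixels), "k1" (the pictures are not rectified: a ray, as slopes to the right and down, at radius r is drawn at 1 + k1 r^2 times it, then the intrinsics apply), "position" and "rotation" of the camera in the world. Camera axes: x right, y down, z forward; pixel columns grow to the right and rows downward; lengths in m; the calibration is good to about 2 mm. A picture is of the moment at which its call begins. There is no depth.
- finish_job(): hands the job in, once; it reports no verdict.
Trained networks look in the newest picture that a camera, given by its name, has taken for a name from the list of things; names that differ only in an ending like _2 or _b are one class to them, and where a whole thing is asked for, a point or a joint stands for the part that bears it (a point fixed in the world has none). Each returns a list of dicts, best first, with "p" (0 to 1); they miss things now and then, are a little off and sometimes report something else, mostly with a low value. They report only what shows in the picture. A call takes as long as a camera call. They do not tell look-alikes from the thing itself.
- recognise(camera, thing): "uv" ([column, row] in pixels, amid what is visible of it).
- outline_of(camera, thing): "pixels" (384x512 bool, what is visible of it) and "uv" ([column, row] in pixels, amid what is visible of it).
The state is a dict: "t": time; "joints": joint angles; "joint_vel": joint speeds; "joint_torque": joint torques, N m; "position": TCP position; "ee_rot": TCP orientation; "ft_force": force on the tool from outside, world axes, zero at the start; "ft_torque": the same for the moment, N m; "opening": finger opening in m.
Only numpy, scipy, OpenCV 4.12 (cv2) and the standard library are available. Lean on these libraries where they do the work, as an engineer would, in place of code of your own. Each camera call takes 0.05 s, during which the arm holds its last target.

## Working session

There is one attempt and no reset: what is moved stays moved. The work goes in short steps, Python scripts to look and compute and a tool call to move; the robot and the scene stay as the last step left them, time stands still between calls to the robot, and variables do not carry over. Pictures are saved under pics/ and viewed, and the job is handed in when it is done.

Besides the shell and the picture viewer there is one more tool, called by a JSON object that holds its "api" and its "payload", one argument or row to a line. arm_command: Moves the arm, as the interface text tells. Its arguments: {"type":"object","properties":{"increments":{"type":"array","items":{"type":"number"}},"grip_force":{"type":"number"}},"required":["increments"]}

```bash
mkdir -p pics; cat > h.py <<'E'
from workcell import *
import numpy as np, cv2
def f_of(c): return c["image"].shape[0]/2/np.tan(np.radians(c["vfov"])/2)
def ray(c,uv):
    f=f_of(c); d=np.array([(uv[0]-c["cx"])/f,(uv[1]-c["cy"])/f]); s=d.copy()
    for _ in range(20): s=d/(1+c["k1"]*(s@s))
    return np.array(c["rotation"])@np.array([s[0],s[1],1.0])
def at_z(c,uv,z):
    r=ray(c,uv); p=np.array(c["position"]); return p+r*(z-p[2])/r[2]
def proj(c,P):
    q=np.array(c["rotation"]).T@(np.array(P)-np.array(c["position"])); s=q[:2]/q[2]; s=s*(1+c["k1"]*(s@s)); return s*f_of(c)+np.array([c["cx"],c["cy"]])
def save(c,name,box=None,scale=1.5):
    im=c["image"][:,:,::-1]
    if box: im=im[box[1]:box[3],box[0]:box[2]]
    im=cv2.resize(im,None,fx=scale,fy=scale,interpolation=cv2.INTER_CUBIC); cv2.imwrite("pics/"+name+".png",im)
E
python3 - <<'E'
from h import *
s=state(); print(s)
for n in ["scene","side","wrist"]:
    c=camera(n); save(c,n+"0"); print(n,c["position"],c["vfov"],c["k1"],np.round(c["rotation"],3).tolist())
    for t in ["tin_a","keeper_center","pad","timer","bowl","grinder","jar"]:
        try: r=recognise(n,t)
        except Exception as e: print(t,e); continue
        print(t,[(np.round(x["uv"]).tolist(),round(x["p"],2),np.round(at_z(c,x["uv"],0.02)[:2],3).tolist()) for x in r])
E
```

```text
{'t': 0.0, 'joints': array([-0.14950657,  0.42672663,  0.07382257,  1.60659265, -0.03412732,
        1.11082491, -0.06708299]), 'joint_vel': array([-0.00028701, -0.00032099, -0.00017004, -0.00073799, -0.00056386,
       -0.00082643,  0.00050353]), 'joint_torque': array([ 7.16691302e-04, -9.49842310e+01,  3.76242042e+00, -4.63523841e+01,
        1.94300286e-02,  1.01335210e-02,  2.85131875e-06]), 'position': array([6.74590562e-01, 1.86175018e-06, 2.30619668e-01]), 'ee_rot': array([ 2.94450525e-05,  9.99999791e-01,  3.00073343e-06, -6.46025521e-04]), 'ft_force': array([0.29444863, 0.29449387, 0.21630904]), 'ft_torque': array([-0.0086921 , -0.04572864, -0.00735489]), 'opening': 0.08559158894599019}
scene [0.89019639 0.68983718 0.68964654] 55.71420591565487 -0.048762846020066725 [-0.103, 0.245, 0.872, -0.411]Traceback (most recent call last):
  File "<stdin>", line 8, in <module>
  File "h.py", line 9, in at_z
    r=ray(c,uv); p=np.array(c["position"]); return p+r*(z-p[2])/r[2]
  File "h.py", line 7, in ray
    return np.array(c["rotation"])@np.array([s[0],s[1],1.0])
           ~~~~~~~~~~~~~~~~~~~~~~~^~~~~~~~~~~~~~~~~~~~~~~~~~
ValueError: matmul: Input operand 1 has a mismatch in its core dimension 0, with gufunc signature (n?,k),(k,m?)->(n?,m?) (size 3 is different from 4)
```

Rotation is a quaternion.

```bash
sed -i 's/np.array(c\["rotation"\])/RM(c)/g' h.py; cat >> h.py <<'E'
from scipy.spatial.transform import Rotation as Ro
def RM(c): w,x,y,z=c["rotation"]; return Ro.from_quat([x,y,z,w]).as_matrix()
E
python3 - <<'E'
from h import *
for n in ["scene","side","wrist"]:
    c=camera(n); save(c,n+"0"); print(n,c["position"],c["vfov"],c["k1"],np.round(c["rotation"],3).tolist())
    for t in ["tin_a","keeper_center","pad","timer","bowl","grinder","jar"]:
        try: r=recognise(n,t)
        except Exception as e: print(t,e); continue
        print(t,[(np.round(x["uv"]).tolist(),round(x["p"],2),np.round(at_z(c,x["uv"],0.02)[:2],3).tolist()) for x in r])
E
```

```text
scene [0.89019639 0.68983718 0.68964654] 55.71420591565487 -0.048762846020066725 [-0.103, 0.245, 0.872, -0.411]
tin_a [([300.0, 216.0], 0.94, [0.461, 0.16]), ([365.0, 292.0], 0.94, [0.479, 0.42]), ([333.0, 250.0], 0.92, [0.461, 0.292]), ([355.0, 210.0], 0.92, [0.325, 0.219]), ([252.0, 204.0], 0.8, [0.542, 0.052]), ([277.0, 297.0], 0.61, [0.643, 0.33]), ([320.0, 184.0], 0.56, [0.332, 0.083])]
keeper_center [([216.0, 136.0], 0.92, [0.474, -0.317])]
pad [([229.0, 168.0], 0.93, [0.522, -0.125])]
timer [([203.0, 211.0], 0.51, [0.666, 0.007])]
bowl [([177.0, 148.0], 0.72, [0.617, -0.317]), ([232.0, 168.0], 0.71, [0.511, -0.121])]
grinder [([147.0, 130.0], 0.95, [0.666, -0.486])]
jar [([216.0, 134.0], 0.69, [0.466, -0.328]), ([149.0, 154.0], 0.61, [0.707, -0.334])]
side [0.37060561 0.88864352 0.7397734 ] 48.7216447626642 0.017292065173551256 [0.049, -0.087, 0.891, -0.443]
tin_a [([271.0, 291.0], 0.89, [0.464, 0.295]), ([252.0, 337.0], 0.88, [0.481, 0.414]), ([184.0, 294.0], 0.78, [0.643, 0.34]), ([261.0, 215.0], 0.66, [0.533, 0.05]), ([339.0, 274.0], 0.66, [0.323, 0.22]), ([278.0, 246.0], 0.64, [0.471, 0.159])]
keeper_center []
pad [([287.0, 179.0], 0.84, [0.488, -0.122])]
timer [([207.0, 199.0], 0.75, [0.693, 0.012])]
bowl [([248.0, 137.0], 0.94, [0.653, -0.341]), ([204.0, 198.0], 0.69, [0.7, 0.009])]
grinder [([236.0, 119.0], 0.67, [0.726, -0.467]), ([272.0, 291.0], 0.21, [0.462, 0.294])]
jar [([222.0, 140.0], 0.77, [0.736, -0.308])]
wrist [0.67425298 0.07826408 0.3736995 ] 66.04866872886788 -0.018247445676688803 [0.154, 0.988, -0.001, -0.0]
tin_a [([63.0, 25.0], 0.9, [0.469, 0.155]), ([131.0, 128.0], 0.72, [0.53, 0.045])]
keeper_center [([89.0, 372.0], 0.57, [0.414, -0.333])]
pad [([124.0, 248.0], 0.73, [0.5, -0.113])]
timer [([257.0, 130.0], 0.93, [0.679, 0.042])]
bowl [([225.0, 334.0], 0.48, [0.633, -0.256])]
grinder []
jar []
```

View pics/scene0.png

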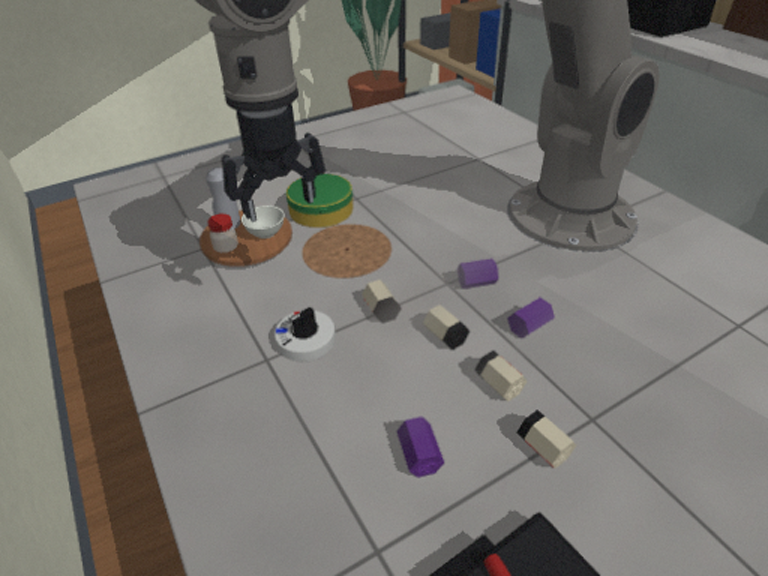

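View pics/side0.png

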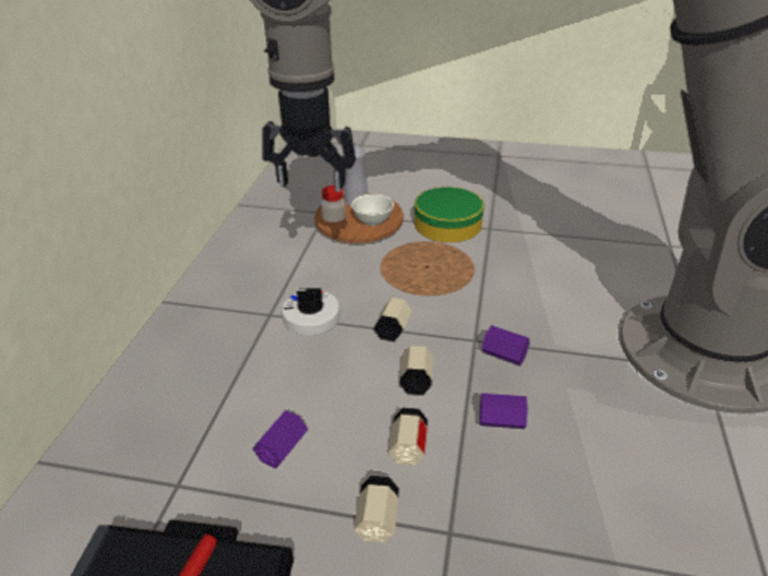

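View pics/wrist0.png

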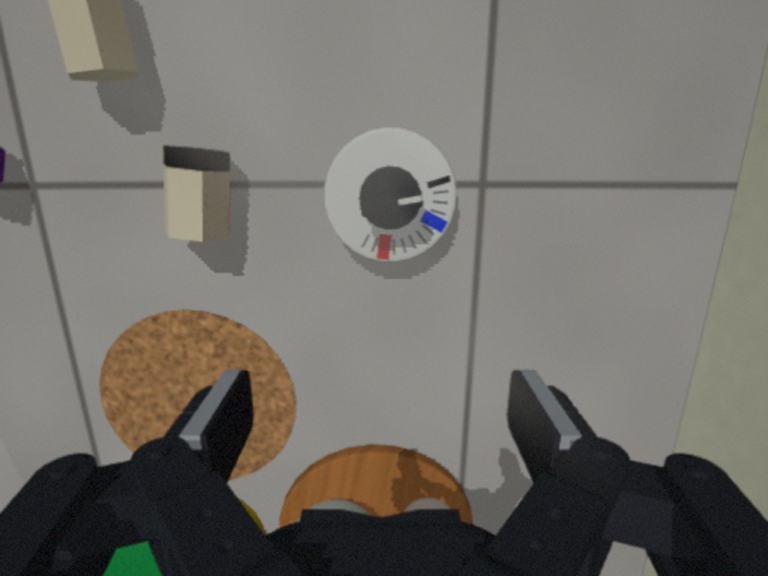

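{"api": "arm_command", "payload": {
  "increments": [-0.17, 0.2, 0.05, 0, 0, -0.17, 0.2, 0.05, 0, 0, -0.17, 0.2, 0.05, 0, 0, -0.17, 0.2, 0.05, 0, 0, -0.17, 0.2, 0.05, 0, 0, -0.17, 0.2, 0.05, 0, 0, -0.17, 0.2, 0.05, 0, 0, -0.17, 0.2, 0.05, 0, 0, -0.17, 0.2, 0.05, 0, 0, -0.17, 0.2, 0.05, 0, 0]
}}

```text
t: 2.13
position: [0.5054, 0.1994, 0.2813]
ee_rot: [0.0, 1.0, -0.0, 0.0]
ft_force: [0.2, -0.3, -0.1]
opening: 0.0854
```

```bash
python3 - <<'E'
from h import *
c=camera("wrist"); save(c,"w1"); print(c["position"]); save(camera("scene"),"sc1",(250,160,400,330),4); save(camera("side"),"sd1",(150,190,380,370),3.3)
for x in recognise("wrist","tin_a"): print(np.round(x["uv"]),x["p"],np.round(at_z(c,x["uv"],0.035)[:2],3))
E
```

```text
[0.5046526  0.27766323 0.42367759]
[134. 239.] 0.98 [0.33  0.082]
[359.  47.] 0.87 [0.633 0.336]
[270. 255.] 0.78 [0.53  0.055]
[232.   4.] 0.74 [0.48  0.382]
[216.  77.] 0.65 [0.459 0.303]
[230. 184.] 0.59 [0.473 0.165]
```

View pics/w1.png

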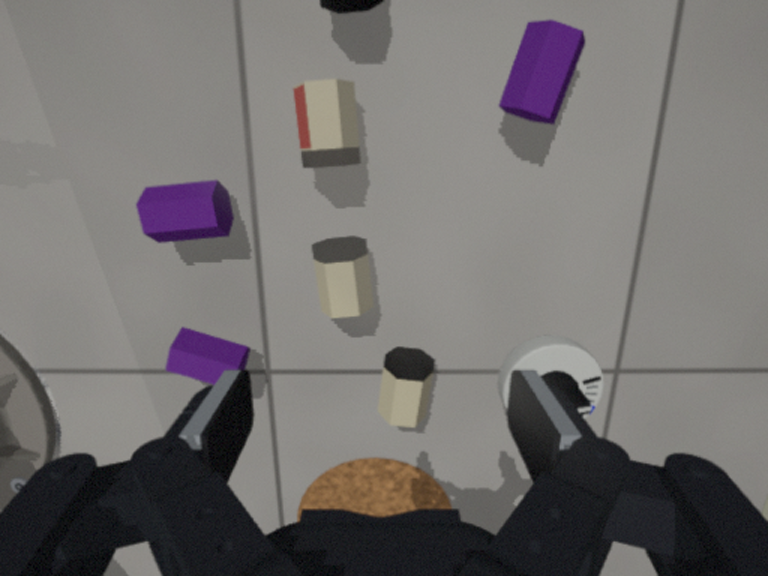

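View pics/sc1.png

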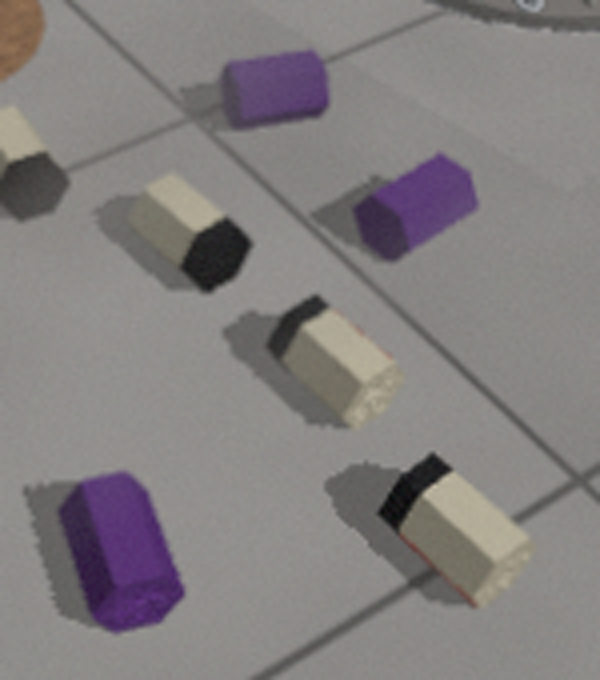

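View pics/sd1.png

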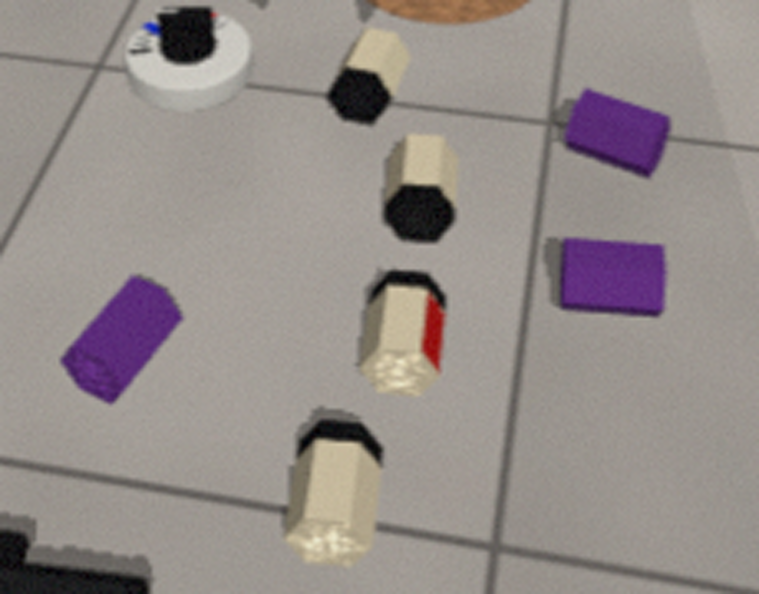

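```bash
cat >> h.py <<'E'
from scipy.optimize import minimize
A=np.radians(60*np.arange(6)); HEX=np.array([[lx,25.4e-3*np.cos(a),25.4e-3*np.sin(a)+0.022] for lx in(-.033,.033) for a in A])
def tinpts(p): # x,y,yaw (own long axis)
    x,y,th=p; R=np.array([[np.cos(th),-np.sin(th)],[np.sin(th),np.cos(th)]])
    q=HEX.copy(); q[:,:2]=HEX[:,:2]@R.T+[x,y]; return q
def fit_tin(views,p0):
    """views: list of (cam, mask)"""
    def cost(p):
        tot=0
        for c,m in views:
            uv=np.array([proj(c,P) for P in tinpts(p)]); S=4
            h=cv2.convexHull((uv*16*1).astype(np.int32))
            im=np.zeros(m.shape,np.uint8); cv2.fillConvexPoly(im,h,1,cv2.LINE_8,4)
            im=cv2.GaussianBlur(im.astype(np.float32),(0,0),1.5); mm=cv2.GaussianBlur(m.astype(np.float32),(0,0),1.5)
            tot+=((im-mm)**2).sum()/max(m.sum(),1)
        return tot
    best=None
    for d in(0,.4,-.4):
        r=minimize(cost,[p0[0],p0[1],p0[2]+d],method="Nelder-Mead",options=dict(initial_simplex=np.array([[p0[0],p0[1],p0[2]+d]]*4)+np.array([[0,0,0],[.012,0,0],[0,.012,0],[0,0,.25]]),xatol=1e-4,fatol=1e-4))
        if best is None or r.fun<best.fun: best=r
    return best.x,best.fun
def tins(names=("scene","side"),purple=False):
    vs=[]
    for n in names:
        c=camera(n); o=[x for x in outline_of(n,"tin_a") if x["p"]>.3]
        for x in o:
            m=x["pixels"].astype(bool)
            px=c["image"][m].astype(float).mean(0)
            pur=px[2]>px[1]*1.25
            vs.append((n,c,m,at_z(c,x["uv"],.022)[:2],pur))
    out=[]
    for v in vs:
        if v[4]!=purple: continue
        for g in out:
            if np.linalg.norm(g[0][3]-v[3])<.035 and all(q[0]!=v[0] for q in g): g.append(v); break
        else: out.append([v])
    res=[]
    for g in out:
        p,c=fit_tin([(v[1],v[2]) for v in g],[*np.mean([v[3] for v in g],0),np.pi/2]); res.append((p,c/len(g),[v[0] for v in g]))
    return res
E
python3 - <<'E'
from h import *
for p,c,n in tins(): print(np.round(p,4),"deg",round(np.degrees(p[2]),1),round(c,3),n)
E
```

```text
[0.5328 0.0456 1.4556] deg 83.4 0.018 ['scene', 'side']
[0.4718 0.1622 1.612 ] deg 92.4 0.019 ['scene', 'side']
[0.4622 0.2946 1.6559] deg 94.9 0.017 ['scene', 'side']
[0.4818 0.419  1.6799] deg 96.3 0.017 ['scene', 'side']
```

{"api": "arm_command", "payload": {
  "increments": [-0.0426, 0.0946, 0, 5, 0, -0.0426, 0.0946, -0.05, 5, 0, -0.0426, 0.0946, -0.1, 5, 0, -0.0426, 0.0946, -0.14, 5, 0, -0.0426, 0.0946, -0.18, 5, 0, -0.0426, 0.0946, -0.21, 5, 0, -0.0426, 0.0946, -0.23, 5, 0, -0.0426, 0.0946, -0.25, 5, 0, -0.0426, 0.0946, -0.26, 5, 0, -0.0426, 0.0946, -0.26, 5, 0]
}}

```text
t: 3.37
position: [0.4615, 0.2939, 0.0194]
ee_rot: [0.001, 0.999, 0.044, -0.001]
ft_force: [-0.3, 0.1, 0.9]
opening: 0.0851
```

```bash
python3 - <<'E'
from h import *
save(camera("scene"),"sc2",(230,110,400,330),3); save(camera("side"),"sd2",(150,150,400,350),3);print(state()["position"])
E
```

```text
[0.46302262 0.29487923 0.02226563]
```

View pics/sc2.png

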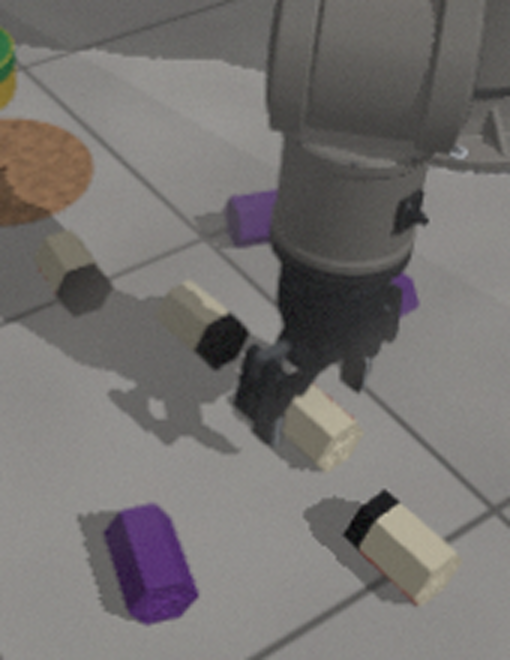

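View pics/sd2.png

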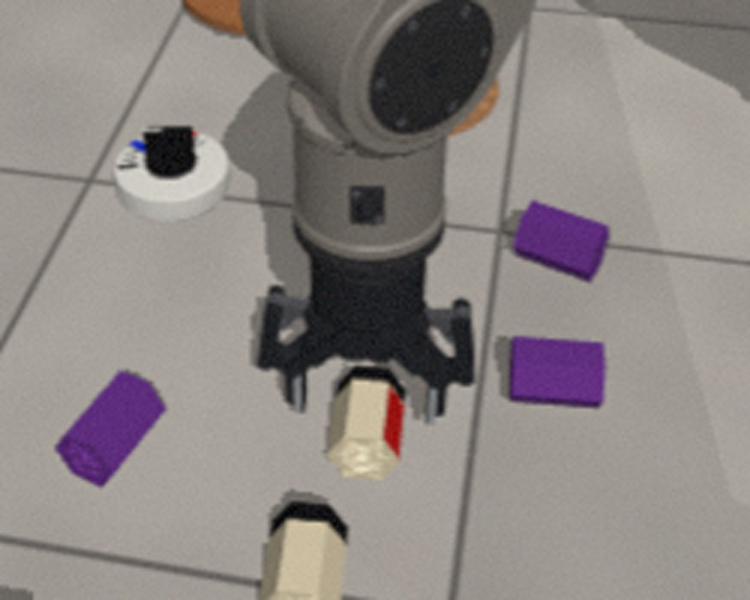

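{"api": "arm_command", "payload": {
  "increments": [0, 0, -0.009, 5, 0, 0, 0, -0.018, 5, 0, 0, 0, -0.018, 5, 0, 0.006, 0.0005, -0.018, 5, 0, 0.012, 0.001, -0.018, 5, 0, 0.015, 0.001, -0.018, 5, 0, 0.018, 0.0015, -0.018, 5, 0]
}}

```text
t: 4.05
position: [0.4813, 0.2961, 0.0037]
ee_rot: [-0.0, 0.996, 0.087, 0.0]
ft_force: [-1.4, 0.5, -0.4]
opening: 0.0852
```

```bash
python3 - <<'E'
from h import *
save(camera("side"),"sd3",(200,220,330,340),5);s=state();print(s["position"],s["ft_force"])
E
```

```text
[0.48156599 0.29618007 0.0036699 ] [ 0.72524564  0.59929673 -0.21022055]
```

View pics/sd3.png

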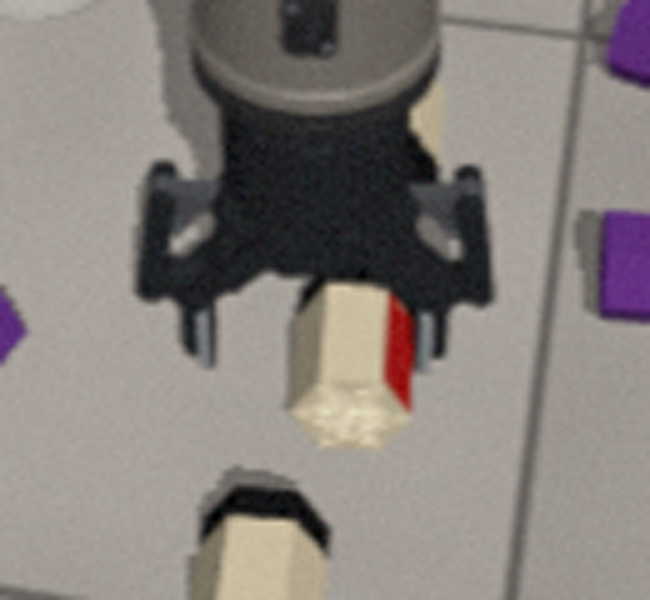

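```bash
python3 - <<'E'
from h import *
c=camera("side")
for z in (0.003,.010,.017,.024): print(z,proj(c,[.4816-.0427,.292+.011,z]),proj(c,[.4816+.0427,.30+.011,z]))
E
```

```text
0.003 [281.69195678 300.62472295] [242.13504673 297.47318481]
0.01 [281.78030853 298.51441821] [242.04206702 295.36696441]
0.017 [281.86950077 296.38468032] [241.94822327 293.24151033]
0.024 [281.9595458  294.23523404] [241.85350315 291.09655239]
```

{"api": "arm_command", "payload": {
  "increments": [-0.002, 0, -0.01, 0, 0, -0.002, 0, -0.01, 0, 0, 0.001, 0, -0.01, 0, 0, 0.004, 0.0003, -0.007, 0, 0, 0.007, 0.0006, -0.004, 0, 0, 0.01, 0.0009, -0.001, 0, 0, 0.013, 0.001, 0.002, 0, 0, 0.016, 0.0013, 0.005, 0, 0, 0.019, 0.0015, 0.008, 0, 0, 0.022, 0.0017, 0.01, 0, 0, 0.025, 0.002, 0.01, 0, 0, 0.025, 0.002, 0.01, 0, 0]
}}

```text
t: 5.15
position: [0.5061, 0.2981, 0.0135]
ee_rot: [-0.0, 0.996, 0.087, 0.0]
ft_force: [-0.6, -0.0, -0.3]
opening: 0.0851
```

```bash
python3 - <<'E'
from h import *
save(camera("side"),"sd4",(200,220,330,340),5);s=state();print(s["position"],s["ft_force"])
E
```

```text
[0.5056438  0.29804601 0.01327811] [ 0.28622148  0.34143439 -0.0283676 ]
```

View pics/sd4.png

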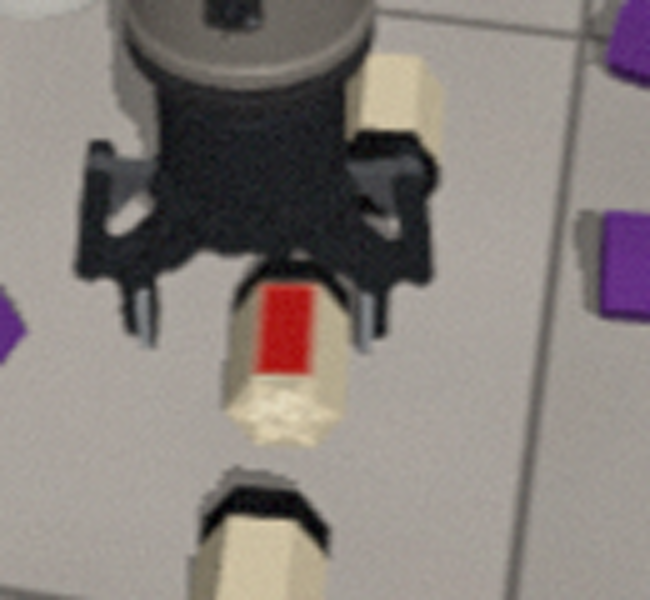

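{"api": "arm_command", "payload": {
  "increments": [-0.01, 0, 0, 0, 0, -0.01, 0, 0.035, 0, 0, -0.01, 0, 0.07, 0, 0, -0.018, 0.04, 0.07, 1.5, 0, -0.0235, 0.08, 0.07, 1.5, 0, -0.0235, 0.121, 0.07, 1.5, 0, -0.0235, 0.121, 0.07, 1.5, 0, -0.0235, 0.121, 0.04, 1.5, 0, -0.0235, 0.121, 0.01, 1.5, 0, -0.0235, 0.121, -0.01, 1.5, 0, -0.0235, 0.121, -0.019, 1.5, 0, -0.0235, 0.121, -0.019, 1.5, 0, -0.0315, 0.1205, -0.019, 1.5, 0, -0.0385, 0.12, -0.019, 1.5, 0, -0.041, 0.119, -0.019, 1.5, 0, -0.041, 0.119, -0.019, 1.5, 0]
}}

```text
t: 6.53
position: [0.4637, 0.4176, -0.0044]
ee_rot: [-0.001, 0.995, 0.101, 0.0]
ft_force: [-0.5, 0.1, -0.1]
opening: 0.0855
```

```bash
python3 - <<'E'
from h import *
save(camera("side"),"sd5",(180,220,330,360),4);s=state();print(s["position"],s["ft_force"])
E
```

```text
[ 0.46424672  0.41753599 -0.00454121] [ 0.18264657  0.06145342 -0.6769884 ]
```

View pics/sd5.png

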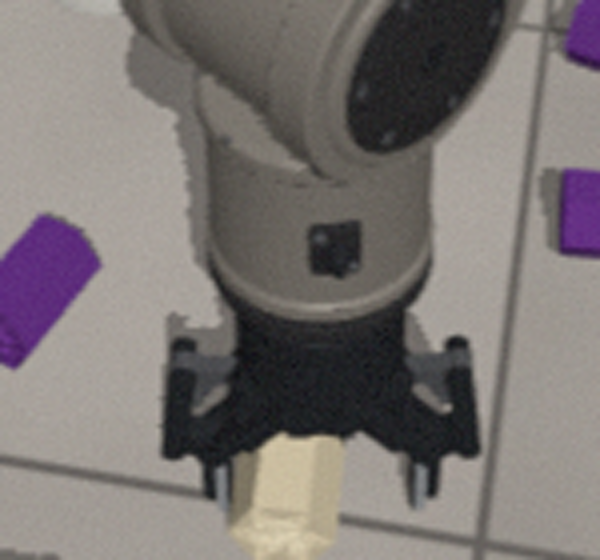

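{"api": "arm_command", "payload": {
  "increments": [-0.003, -0.0003, 0, 0, 0, -0.006, -0.0006, 0.003, 0, 0, -0.009, -0.001, 0.006, 0, 0, -0.012, -0.0012, 0.009, 0, 0, -0.015, -0.0016, 0.012, 0, 0, -0.018, -0.002, 0.015, 0, 0, -0.021, -0.0023, 0.018, 0, 0, -0.024, -0.0026, 0.02, 0, 0, -0.027, -0.003, 0.02, 0, 0, -0.027, -0.003, 0.02, 0, 0]
}}

```text
t: 7.42
position: [0.4367, 0.4141, 0.0144]
ee_rot: [-0.0, 0.995, 0.1, -0.0]
ft_force: [-0.6, 0.7, -1.2]
opening: 0.0857
```

```bash
python3 - <<'E'
from h import *
save(camera("side"),"sd6",(180,220,330,360),4);s=state();print(s["position"],s["ft_force"])
E
```

```text
[0.43699086 0.41408266 0.01428676] [0.73048706 0.26329385 0.33467735]
```

View pics/sd6.png

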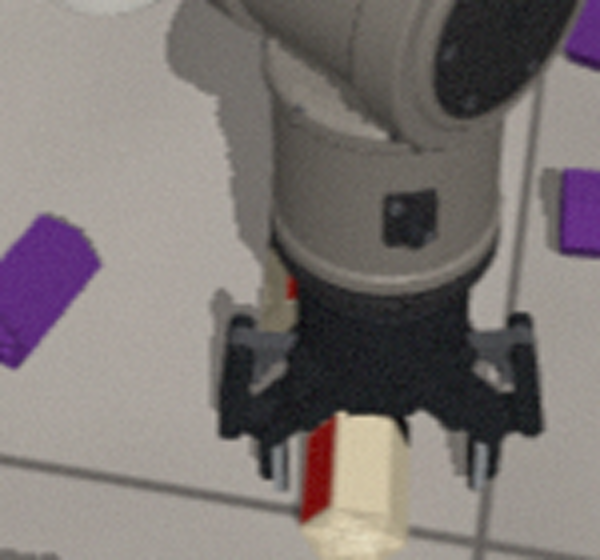

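{"api": "arm_command", "payload": {
  "increments": [0.002, 0, -0.01, 0, 0, 0.002, 0, -0.02, 0, 0, -0.003, 0, -0.02, 0, 0, -0.006, -0.0006, -0.02, 0, 0, -0.009, -0.001, -0.018, 0, 0, -0.012, -0.0013, -0.015, 0, 0, -0.015, -0.0016, -0.012, 0, 0, -0.018, -0.002, -0.009, 0, 0, -0.021, -0.002, -0.006, 0, 0, -0.024, -0.0024, -0.003, 0, 0, -0.027, -0.003, 0, 0, 0, -0.03, -0.003, 0.0, 0, 0, -0.03, -0.003, 0, 0, 0]
}}

```text
t: 8.55
position: [0.4068, 0.4112, 0.0146]
ee_rot: [-0.0, 0.995, 0.1, 0.0]
ft_force: [0.6, 0.2, 0.7]
opening: 0.0854
```

```bash
python3 - <<'E'
from h import *
save(camera("side"),"sd7",(180,220,330,360),4);s=state();print(s["position"],s["ft_force"])
E
```

```text
[0.40708849 0.41116584 0.01439144] [ 0.47196807 -0.31406169 -0.29010605]
```

View pics/sd7.png

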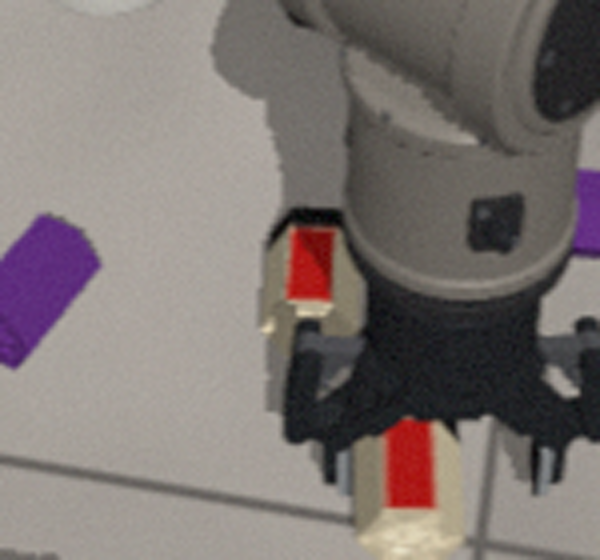

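{"api": "arm_command", "payload": {
  "increments": [0.005, 0, 0.0, 0, 0, 0.005, 0, 0.04, 0, 0, 0.005, 0, 0.08, 0, 0, 0.015, -0.036, 0.085, -1, 0, 0.025, -0.072, 0.085, -2, 0, 0.035, -0.108, 0.085, -4, 0, 0.045, -0.144, 0.085, -4, 0, 0.055, -0.18, 0.085, -4, 0, 0.0647, -0.216, 0.085, -4, 0, 0.0647, -0.249, 0.085, -4, 0, 0.0647, -0.249, 0.085, -4, 0, 0.0647, -0.249, 0.05, -4, 0, 0.0647, -0.249, 0.015, -4, 0, 0.0647, -0.249, -0.01, -4, 0, 0.0647, -0.249, -0.02, -4, 0, 0.0647, -0.249, -0.02, -4, 0, 0.0727, -0.2487, -0.02, -4, 0, 0.0787, -0.2485, -0.02, -4, 0, 0.0807, -0.2483, -0.02, -4, 0, 0.0807, -0.2483, -0.02, -4, 0]
}}

```text
t: 10.27
position: [0.4898, 0.1631, -0.0044]
ee_rot: [-0.0, 0.998, 0.065, 0.001]
ft_force: [-0.4, -0.5, 0.5]
opening: 0.0857
```

```bash
python3 - <<'E'
from h import *
save(camera("side"),"sd8",(200,160,350,300),4);s=state();print(s["position"],s["ft_force"])
E
```

```text
[ 0.48910916  0.16300586 -0.00469605] [-0.81599691  0.44516824  1.11885344]
```

View pics/sd8.png

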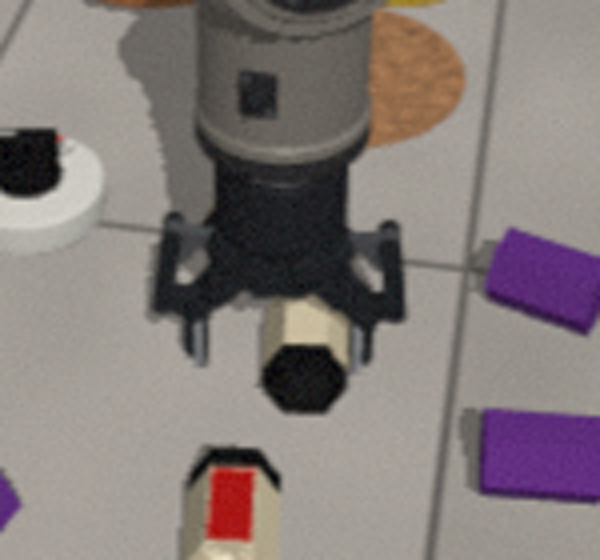

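{"api": "arm_command", "payload": {
  "increments": [-0.004, 0, 0, -5, 0, -0.002, 0, 0, -5, 0, 0.002, 0, 0, -5, 0, 0.005, 0.0002, 0.003, -5, 0, 0.008, 0.0003, 0.006, -5, 0, 0.011, 0.0004, 0.009, -5, 0, 0.014, 0.0005, 0.012, -5, 0, 0.017, 0.0007, 0.015, -5, 0, 0.02, 0.0008, 0.018, -5, 0, 0.023, 0.001, 0.02, -5, 0, 0.026, 0.001, 0.02, -5, 0, 0.026, 0.001, 0.02, -5, 0]
}}

```text
t: 11.32
position: [0.5148, 0.1638, 0.0145]
ee_rot: [-0.0, 1.0, 0.022, 0.0]
ft_force: [-0.9, 0.3, 0.6]
opening: 0.0856
```

```bash
python3 - <<'E'
from h import *
save(camera("side"),"sd9",(200,160,350,300),4);s=state();print(s["position"],s["ft_force"])
E
```

```text
[0.51434946 0.16374772 0.01425355] [-1.16594023  0.90035747  0.22534753]
```

View pics/sd9.png

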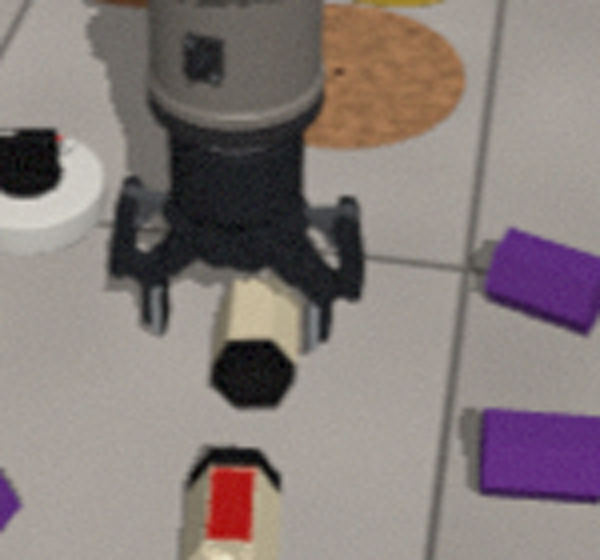

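{"api": "arm_command", "payload": {
  "increments": [-0.002, 0, -0.01, 0, 0, -0.002, 0, -0.02, 0, 0, 0.003, 0, -0.02, 0, 0, 0.006, 0.0002, -0.018, 0, 0, 0.009, 0.0004, -0.015, 0, 0, 0.012, 0.0004, -0.012, 0, 0, 0.015, 0.0005, -0.009, 0, 0, 0.018, 0.0006, -0.006, 0, 0, 0.021, 0.0008, -0.003, 0, 0, 0.024, 0.001, 0, 0, 0, 0.027, 0.001, 0, 0, 0, 0.028, 0.001, 0, 0, 0]
}}

```text
t: 12.37
position: [0.5428, 0.1648, 0.0146]
ee_rot: [-0.0, 1.0, 0.022, 0.0]
ft_force: [-0.1, 0.1, 0.3]
opening: 0.0854
```

```bash
python3 - <<'E'
from h import *
save(camera("side"),"sd10",(180,160,330,300),4);save(camera("scene"),"sc10",(220,160,350,300),4);s=state();print(s["position"],s["ft_force"])
E
```

```text
[0.5421612  0.1647176  0.01419123] [-0.50664251  0.0964717  -0.62484216]
```

View pics/sd10.png

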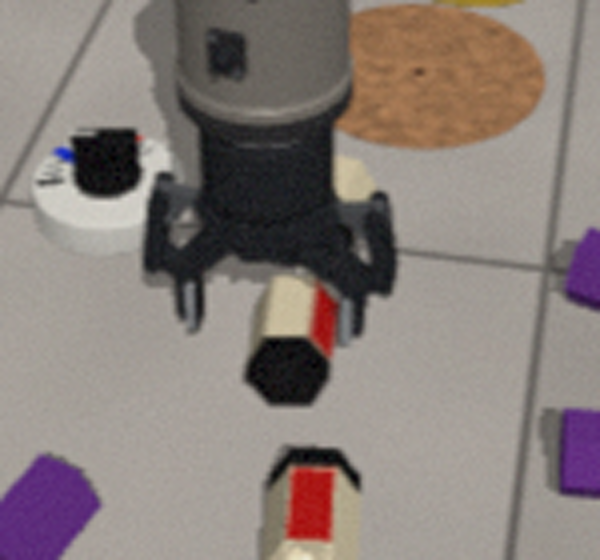

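View pics/sc10.png

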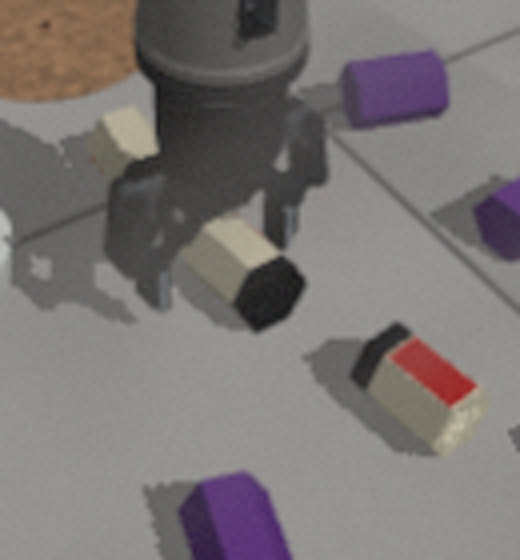

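{"api": "arm_command", "payload": {
  "increments": [-0.002, 0, -0.01, 0, 0, -0.002, 0, -0.02, 0, 0, 0.003, 0, -0.02, 0, 0, 0.006, 0.0002, -0.018, 0, 0, 0.009, 0.0004, -0.015, 0, 0, 0.012, 0.0004, -0.012, 0, 0, 0.015, 0.0005, -0.009, 0, 0, 0.018, 0.0006, -0.006, 0, 0, 0.021, 0.0008, -0.003, 0, 0, 0.024, 0.001, 0, 0, 0, 0.027, 0.001, 0, 0, 0, 0.028, 0.001, 0, 0, 0]
}}

```text
t: 13.47
position: [0.5708, 0.1658, 0.0146]
ee_rot: [-0.0, 1.0, 0.022, 0.0]
ft_force: [-0.0, 0.4, -0.7]
opening: 0.0854
```

```bash
python3 - <<'E'
from h import *
save(camera("side"),"sd11",(160,160,310,300),4);s=state();print(s["position"],s["ft_force"])
for p,c,n in tins(): print(np.round(p,4),"deg",round(np.degrees(p[2]),1),round(c,3),n)
E
```

```text
[0.57053691 0.16575077 0.01438653] [-0.44971314 -0.18720861 -0.62913981]
[0.4923 0.3004 1.7303] deg 99.1 0.005 ['scene', 'side']
[0.5549 0.1707 1.6585] deg 95.0 0.015 ['scene', 'side']
[0.4236 0.4087 1.7343] deg 99.4 0.006 ['scene', 'side']
[ 0.4961 -0.3065  2.2595] deg 129.5 0.558 ['scene']
[0.6723 0.0153 1.1414] deg 65.4 0.47 ['scene']
[ 5.3250e-01 -7.0000e-04  1.5777e+00] deg 90.4 2.958 ['scene', 'side']
```

View pics/sd11.png

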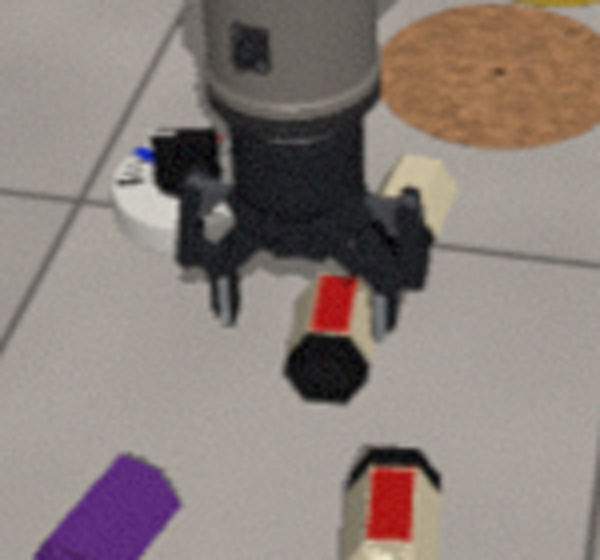

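{"api": "arm_command", "payload": {
  "increments": [-0.006, 0, 0, 0, 0, -0.006, 0, 0.04, 0, 0, -0.006, 0, 0.08, 0, 0, -0.015, -0.03, 0.085, -4, 0, -0.025, -0.065, 0.085, -9, 0, -0.0377, -0.1, 0.085, -9, 0, -0.0377, -0.12, 0.085, -9, 0, -0.0377, -0.12, 0.085, -9, 0, -0.0377, -0.12, 0.05, -9, 0, -0.0377, -0.12, 0.015, -9, 0, -0.0377, -0.12, -0.01, -9, 0, -0.0377, -0.12, -0.019, -9, 0, -0.0377, -0.12, -0.019, -9, 0, -0.0447, -0.119, -0.019, -9, 0, -0.0517, -0.118, -0.019, -9, 0, -0.0537, -0.118, -0.019, -9, 0, -0.0537, -0.118, -0.019, -9, 0]
}}

```text
t: 15.13
position: [0.5162, 0.0481, -0.0034]
ee_rot: [-0.0, 0.998, -0.057, 0.001]
ft_force: [0.1, -0.4, 0.7]
opening: 0.0855
```

```bash
python3 - <<'E'
from h import *
save(camera("side"),"sd12",(180,140,330,280),4);s=state();print(s["position"],s["ft_force"])
E
```

```text
[ 0.51663675  0.04800334 -0.00356649] [0.22759965 0.54678486 0.85865072]
```

View pics/sd12.png

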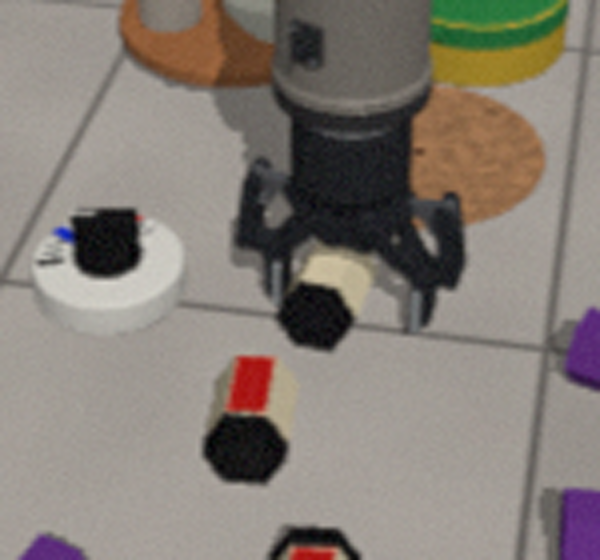

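{"api": "arm_command", "payload": {
  "increments": [-0.003, 0.0003, 0, 0, 0, -0.006, 0.0006, 0.003, 0, 0, -0.009, 0.001, 0.006, 0, 0, -0.012, 0.0013, 0.009, 0, 0, -0.015, 0.0016, 0.012, 0, 0, -0.018, 0.002, 0.015, 0, 0, -0.021, 0.0023, 0.018, 0, 0, -0.024, 0.0026, 0.02, 0, 0, -0.027, 0.003, 0.02, 0, 0, -0.027, 0.003, 0.02, 0, 0]
}}

```text
t: 16.02
position: [0.4887, 0.0508, 0.0154]
ee_rot: [-0.0, 0.998, -0.057, -0.0]
ft_force: [0.2, -0.4, 0.5]
opening: 0.0855
```

```bash
python3 - <<'E'
from h import *
save(camera("side"),"sd13",(180,140,330,280),4);save(camera("scene"),"sc13",(200,140,330,280),4);s=state();print(s["position"],s["ft_force"])
E
```

```text
[0.48928109 0.05080602 0.01525157] [ 0.31278491 -0.33357889 -0.99152583]
```

View pics/sd13.png

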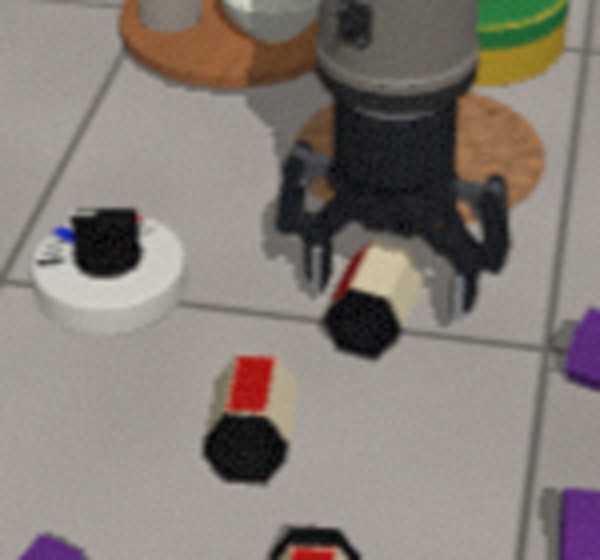

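View pics/sc13.png

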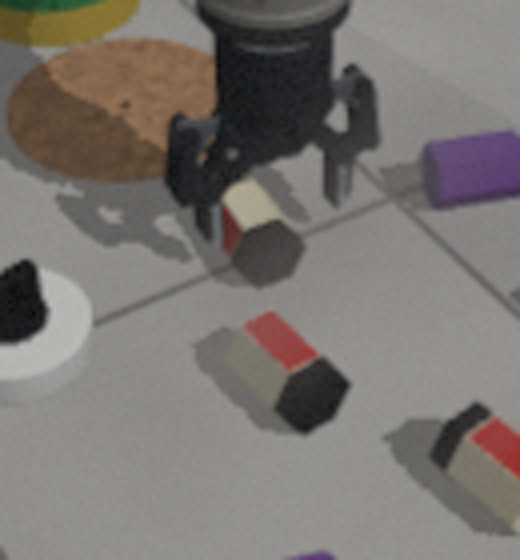

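{"api": "arm_command", "payload": {
  "increments": [0.002, 0, -0.01, 0, 0, 0.002, 0, -0.02, 0, 0, -0.003, 0, -0.02, 0, 0, -0.006, 0.0006, -0.02, 0, 0, -0.009, 0.001, -0.018, 0, 0, -0.012, 0.0013, -0.015, 0, 0, -0.015, 0.0016, -0.012, 0, 0, -0.018, 0.002, -0.009, 0, 0, -0.021, 0.002, -0.006, 0, 0, -0.024, 0.0024, -0.003, 0, 0, -0.027, 0.003, 0, 0, 0, -0.03, 0.003, 0.0, 0, 0, -0.03, 0.003, 0, 0, 0]
}}

```text
t: 17.2
position: [0.4588, 0.0538, 0.0155]
ee_rot: [-0.0, 0.998, -0.057, -0.0]
ft_force: [0.6, -0.2, 0.0]
opening: 0.0851
```

```bash
python3 - <<'E'
from h import *
save(camera("side"),"sd14",(180,140,330,280),4);s=state();print(s["position"],s["ft_force"])
E
```

```text
[0.45909194 0.0538125  0.01536652] [-0.17371161  0.26172144 -0.69122365]
```

View pics/sd14.png

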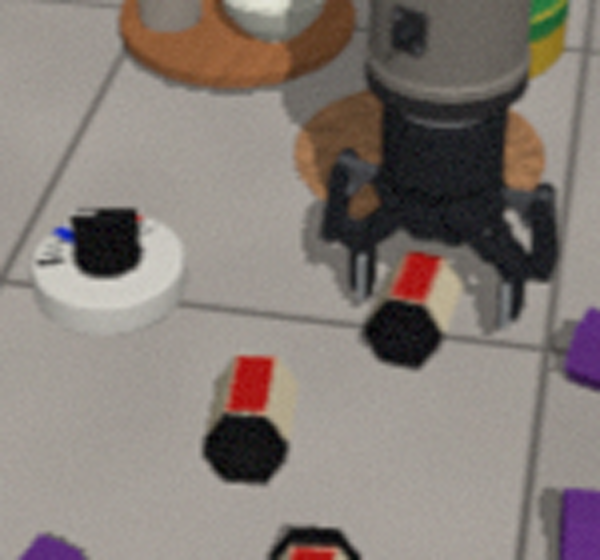

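{"api": "arm_command", "payload": {
  "increments": [0.005, 0, 0.03, 0, 0, 0.005, 0, 0.07, 0, 0, 0.01, -0.0, 0.11, 3, 0, 0.02, -0.03, 0.15, 6.5, 0, 0.03, -0.06, 0.19, 6.5, 0, 0.03, -0.1, 0.22, 6.5, 0, 0.03, -0.13, 0.25, 6.5, 0, 0.03, -0.17, 0.26, 6.5, 0, 0.03, -0.2, 0.26, 6.5, 0, 0.03, -0.2, 0.26, 6.5, 0, 0.03, -0.2, 0.26, 6.5, 0]
}}

```text
t: 18.17
position: [0.4892, -0.1501, 0.276]
ee_rot: [0.0, 1.0, -0.003, 0.001]
ft_force: [0.2, 0.9, -0.3]
opening: 0.0855
```

```bash
cat >> h.py <<'E'
from scipy.optimize import least_squares
def circ_fit(c,m,z,rad=None):
    cs,_=cv2.findContours(m.astype(np.uint8),cv2.RETR_EXTERNAL,cv2.CHAIN_APPROX_NONE); k=max(cs,key=len)[:,0,:]
    k=k[(k[:,0]>2)&(k[:,0]<509)&(k[:,1]>2)&(k[:,1]<381)]
    P=np.array([at_z(c,uv,z)[:2] for uv in k.astype(float)])
    def res(q): return np.hypot(*(P-q[:2]).T)-(rad if rad else q[2])
    r=least_squares(res,[*np.median(P,0),.09],loss="soft_l1",f_scale=.003); return r.x,np.median(abs(r.fun)),P
def hsv(c): return cv2.cvtColor(c["image"],cv2.COLOR_RGB2HSV)
def biggest(m):
    n,l,s,_=cv2.connectedComponentsWithStats(m.astype(np.uint8)); return l==1+np.argmax(s[1:,4])
def lid(c):
    h=hsv(c); m=(h[...,0]>50)&(h[...,0]<85)&(h[...,1]>100)&(h[...,2]>40); return biggest(m)
E
python3 - <<'E'
from h import *
for n in ["wrist","scene","side"]:
    c=camera(n); save(c,n+"20")
    for x in outline_of(n,"pad")[:1]: q,e,_=circ_fit(c,x["pixels"],0.001,.095); print(n,"pad",x["p"],np.round(q,4),round(e,4))
    m=lid(c)
    for z in(.062,.056): q,e,_=circ_fit(c,m,z,None); print(n,"lid",m.sum(),z,np.round(q,4),round(e,4))
    for t in("bowl","grinder","jar"):
        for x in recognise(n,t)[:1]: print(t,x["p"],np.round(at_z(c,x["uv"],.05)[:2],3))
print(state()["position"])
E
```

```text
wrist pad 0.91 [ 0.4989 -0.1548  0.09  ] 0.0007
wrist lid 6514 0.062 [ 0.4766 -0.3205  0.0686] 0.0003
wrist lid 6514 0.056 [ 0.4764 -0.3247  0.0697] 0.0003
bowl 0.89 [ 0.645 -0.26 ]
grinder 0.78 [ 0.7   -0.327]
jar 0.68 [ 0.727 -0.274]
scene pad 0.82 [ 0.4999 -0.1537  0.09  ] 0.0025
scene lid 836 0.062 [ 0.4849 -0.3094  0.0727] 0.0042
scene lid 836 0.056 [ 0.481  -0.3189  0.0734] 0.0043
bowl 0.92 [ 0.633 -0.283]
grinder 0.76 [ 0.676 -0.451]
jar 0.92 [ 0.716 -0.286]
side pad 0.96 [ 0.5005 -0.1548  0.09  ] 0.0012
side lid 707 0.062 [ 0.4777 -0.3171  0.066 ] 0.0012
side lid 707 0.056 [ 0.4786 -0.3277  0.0666] 0.0012
bowl 0.95 [ 0.637 -0.278]
grinder 0.68 [ 0.721 -0.428]
jar 0.88 [ 0.731 -0.271]
[ 0.48940268 -0.14616878  0.27531196]
```

View pics/wrist20.png

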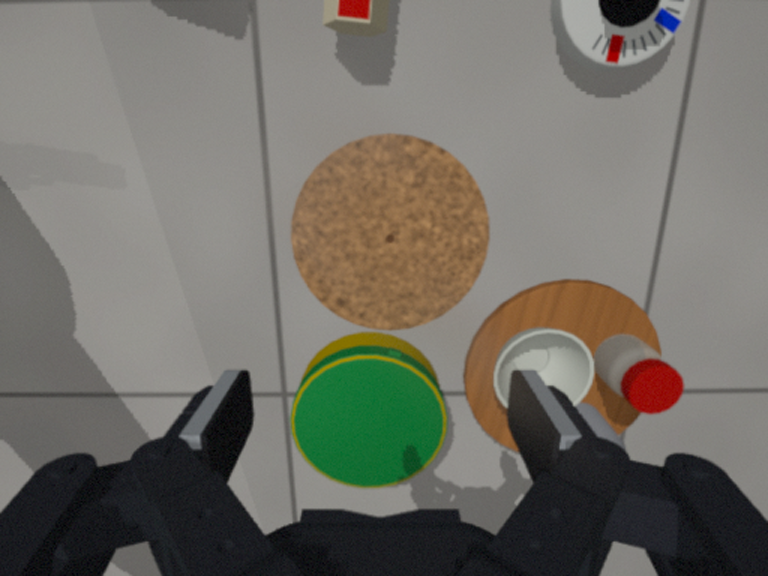

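View pics/side20.png

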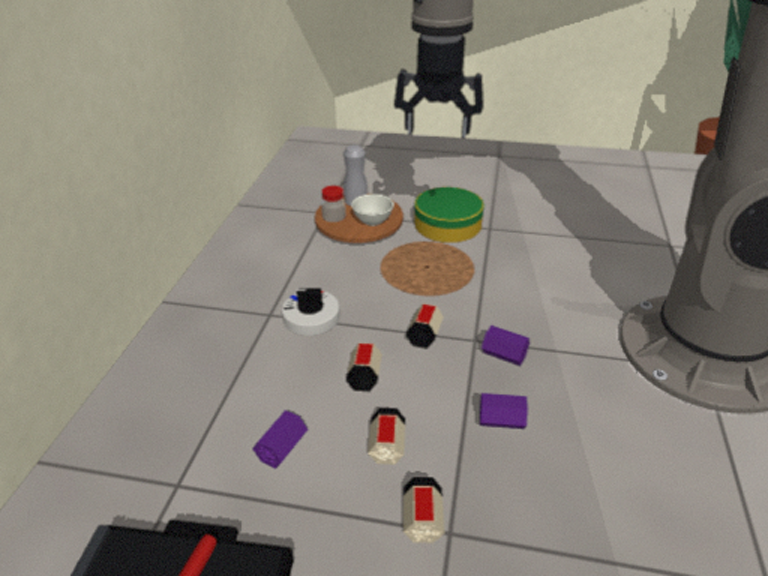

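```bash
python3 - <<'E'
from h import *
for n in ["wrist","side"]:
    c=camera(n); h=hsv(c); m=(h[...,0]>5)&(h[...,0]<16)&(h[...,1]>110)&(h[...,2]>60)
    x0=270 if n=="wrist" else 200
    mm=np.zeros_like(m); 
    if n=="wrist": mm[175:320,300:450]=m[175:320,300:450]
    else: mm[120:170,200:275]=m[120:170,200:275]
    mm=biggest(mm); q,e,P=circ_fit(c,mm,.028,.098); print(n,mm.sum(),q,e)
    o=outline_of(n,"timer")
    for x in o[:2]: 
        q,e,_=circ_fit(c,x["pixels"],.02,.052); print("timer",x["p"],q,e,x["uv"])
E
```

```text
wrist 4728 [ 0.67059478 -0.29069837  0.09      ] 0.004533632179964053
timer 0.82 [0.68586256 0.07597307 0.09      ] 0.0033674676951575278 [420.0, 6.8]
side 771 [ 0.6670517  -0.27876939  0.09      ] 0.005526909964908663
timer 0.67 [0.66061082 0.00795056 0.09      ] 0.007321366842027333 [207.5, 201.5]
```

{"api": "arm_command", "payload": {
  "increments": [-0.0125, -0.04, 0, 0, 0.4, -0.0125, -0.08, 0, 0, 0.4, -0.0125, -0.12, 0, 0, 0.4, -0.0125, -0.16, 0, 0, 0.4, -0.0125, -0.2, 0, 0, 0.4, -0.0125, -0.24, 0, 0, 0.4, -0.0125, -0.28, 0, 0, 0.4, -0.0125, -0.304, 0, 0, 0.4, -0.0125, -0.304, -0.04, 0, 0.4, -0.0125, -0.304, -0.08, 0, 0.4, -0.0125, -0.304, -0.12, 0, 0.4, -0.0125, -0.304, -0.16, 0, 0.4, -0.0125, -0.304, -0.19, 0, 0.4, -0.0125, -0.304, -0.22, 0, 0.4, -0.0125, -0.304, -0.24, 0, 0.4, -0.0125, -0.304, -0.255, 0, 0.4, -0.0125, -0.304, -0.264, 0, 0.4, -0.0125, -0.304, -0.264, 0, 0.4]
}}

```text
t: 20.62
position: [0.4763, -0.4498, 0.0098]
ee_rot: [-0.001, 1.0, -0.0, -0.001]
ft_force: [0.2, 0.3, -0.6]
opening: 0.0511
```

```bash
python3 - <<'E'
from h import *
save(camera("side"),"sd21",(180,60,380,200),3.5);s=state();print(s["position"],s["ft_force"],s["opening"])
save(camera("wrist"),"w21")
E
```

```text
[ 0.47679961 -0.45027624  0.01120013] [-0.15492286 -1.70366081  0.97660889] 0.0510239902319219
```

View pics/sd21.png

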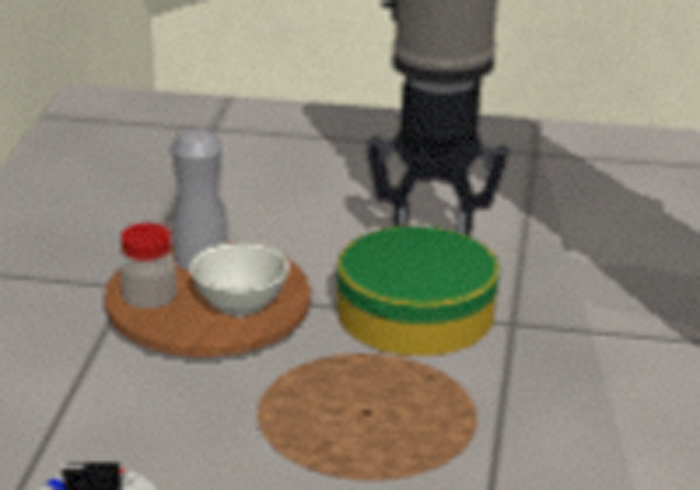

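View pics/w21.png

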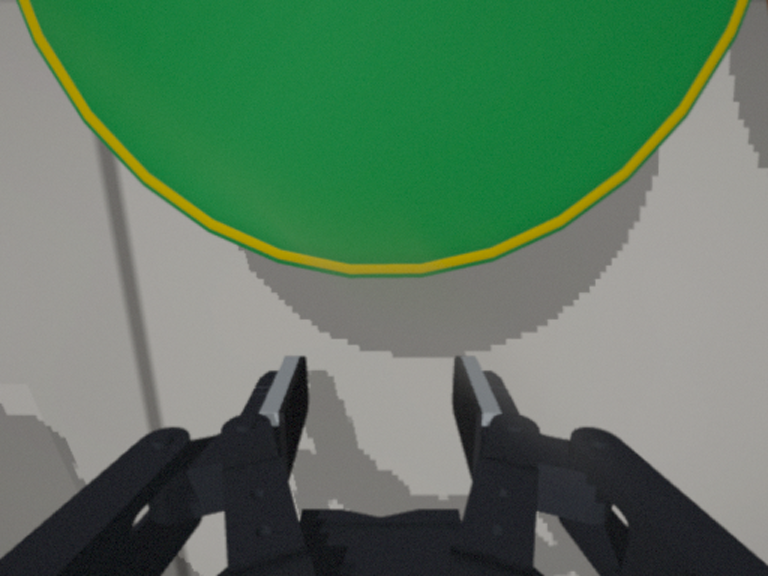

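{"api": "arm_command", "payload": {
  "increments": [0, 0.015, 0, 0, 0.4, 0, 0.03, 0, 0, 0.4, 0, 0.04, 0, 0, 0.4, 0, 0.048, 0, 0, 0.4, 0, 0.056, 0, 0, 0.4, 0, 0.064, 0, 0, 0.4, 0, 0.072, 0, 0, 0.4, 0, 0.08, 0, 0, 0.4, 0, 0.088, 0, 0, 0.4, 0, 0.096, 0, 0, 0.4, 0, 0.104, 0, 0, 0.4, 0, 0.112, 0, 0, 0.4, 0, 0.12, 0, 0, 0.4, 0, 0.128, 0, 0, 0.4, 0, 0.136, 0, 0, 0.4, 0, 0.142, 0, 0, 0.4, 0, 0.147, 0, 0, 0.4, 0, 0.15, 0, 0, 0.4, 0, 0.15, 0, 0, 0.4]
}}

```text
t: 22.3
position: [0.4768, -0.2992, 0.0111]
ee_rot: [-0.0, 1.0, 0.0, -0.0]
ft_force: [0.4, -0.5, 0.4]
opening: 0.0512
```

```bash
python3 - <<'E'
from h import *
c=camera("side");save(c,"sd22",(180,60,380,200),3.5);s=state();print(s["position"],s["ft_force"],s["opening"])
m=lid(c); print(circ_fit(c,m,.061,.0695)[:2])
c=camera("scene"); m=lid(c); print(circ_fit(c,m,.061,.0695)[:2],m.sum())
E
```

```text
[ 0.47675823 -0.2994695   0.01110238] [ 0.19229608 -0.85823818 -0.6297461 ] 0.05095961234799312
(array([ 0.47719918, -0.21198897,  0.09      ]), np.float64(0.002672931127818731))
(array([ 0.48055445, -0.21174784,  0.09      ]), np.float64(0.0028790410764924917)) 787
```

View pics/sd22.png

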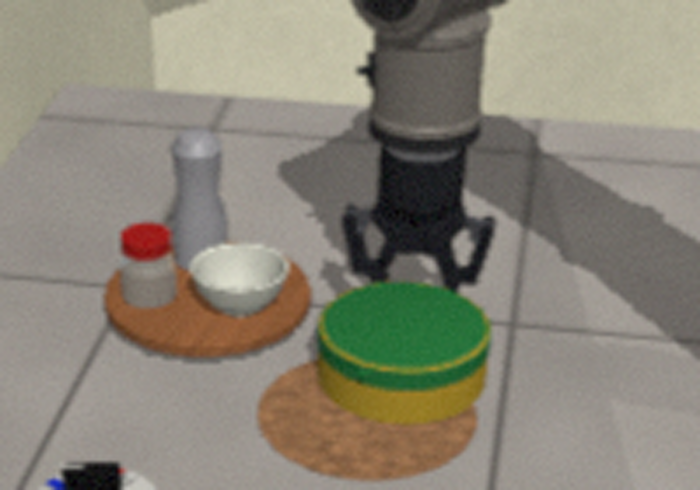

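{"api": "arm_command", "payload": {
  "increments": [0, -0.015, 0, 0, 0.4, -0.015, -0.015, 0, -7, 0.4, -0.03, -0.015, 0, -14, 0.4, -0.034, -0.013, 0, -20, 0.4, -0.033, -0.01, 0, -20, 0.4, -0.0305, -0.002, 0, -20, 0.4, -0.028, 0.005, 0, -20, 0.4, -0.0255, 0.012, 0, -20, 0.4, -0.023, 0.019, 0, -20, 0.4, -0.0205, 0.026, 0, -20, 0.4, -0.018, 0.033, 0, -20, 0.4, -0.0157, 0.04, 0, -20, 0.4, -0.0135, 0.046, 0, -20, 0.4, -0.0115, 0.052, 0, -20, 0.4, -0.0098, 0.057, 0, -20, 0.4, -0.0085, 0.061, 0, -20, 0.4, -0.0078, 0.0635, 0, -20, 0.4, -0.0078, 0.0635, 0, -20, 0.4]
}}

```text
t: 23.9
position: [0.4693, -0.2361, 0.0113]
ee_rot: [-0.0, 0.985, -0.173, -0.0]
ft_force: [0.5, 0.4, 0.5]
opening: 0.0512
```

```bash
python3 - <<'E'
from h import *
c=camera("side");save(c,"sd23",(180,60,380,200),3.5);s=state();print(s["position"],s["ft_force"],s["opening"])
m=lid(c); print(circ_fit(c,m,.061,.0695)[:2])
c=camera("scene"); m=lid(c); print(circ_fit(c,m,.061,.0695)[:2],m.sum())
E
```

```text
[ 0.46922    -0.23642735  0.01133404] [0.33276843 0.20469019 0.16340508] 0.05120181598850769
(array([ 0.49754153, -0.15398111,  0.09      ]), np.float64(0.0025616735620770797))
(array([ 0.50083929, -0.15369964,  0.09      ]), np.float64(0.0028928642449938813)) 896
```

View pics/sd23.png

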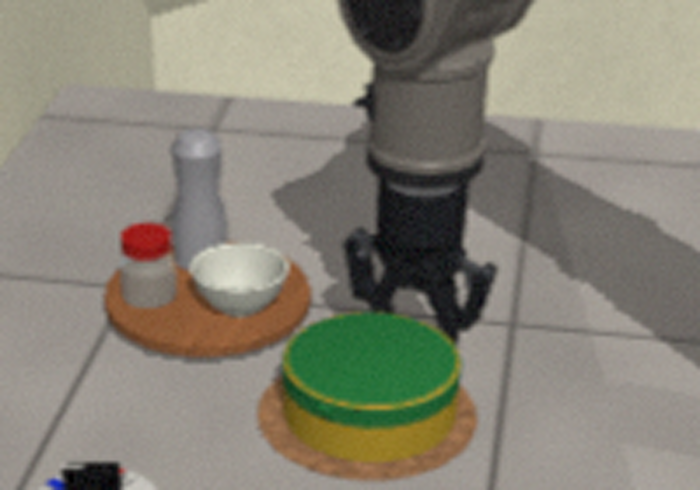

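{"api": "arm_command", "payload": {
  "increments": [-0.003, -0.01, 0, 0, 0.4, -0.005, -0.012, 0.04, 0, 0.2, -0.005, -0.012, 0.08, 0, 0, -0.005, -0.012, 0.12, 0, 0, -0.005, -0.012, 0.16, 0, 0, -0.005, -0.012, 0.2, 0, 0, 0.015, 0.025, 0.2, 5, 0, 0.045, 0.05, 0.2, 10, 0, 0.075, 0.075, 0.2, 15, 0, 0.105, 0.1, 0.2, 20, 0, 0.135, 0.125, 0.2, 20, 0, 0.165, 0.15, 0.2, 20, 0, 0.19, 0.175, 0.2, 20, 0, 0.21, 0.2, 0.2, 20, 0, 0.21, 0.2, 0.2, 20, 0, 0.21, 0.2, 0.2, 20, 0]
}}

```text
t: 25.33
position: [0.6797, -0.036, 0.2105]
ee_rot: [0.0, 1.0, 0.001, -0.0]
ft_force: [-0.2, -0.3, -0.3]
opening: 0.0854
```

```bash
python3 - <<'E'
from h import *
c=camera("wrist");save(c,"w24",(130,20,390,220),3);s=state();print(s["position"],s["ee_rot"],c["position"])
for x in outline_of("wrist","timer"): print(x["p"],x["uv"],circ_fit(c,x["pixels"],.026,.052)[:2],circ_fit(c,x["pixels"],.026)[0])
for x in recognise("wrist","timer_grip"): print(x["p"],x["uv"],at_z(c,x["uv"],.05))
for n in("scene","side"):
    c=camera(n); save(c,n+"24",(100,120,330,330),3)
    for x in outline_of(n,"timer")[:1]: print(n,x["p"],x["uv"],circ_fit(c,x["pixels"],.026,.052)[:2])
E
```

```text
[ 0.6789705  -0.03768341  0.210838  ] [ 3.16963321e-04  9.99999861e-01 -6.66744240e-05 -4.16670727e-04] [0.67891576 0.04230523 0.35286254]
0.57 [257.0, 95.6] (array([0.68879533, 0.08752406, 0.09      ]), np.float64(0.013961197040071337)) [0.68236312 0.04193059 0.02343162]
0.76 [255.6, 100.6] [0.68112077 0.04002057 0.05      ]
scene 0.67 [200.8, 213.8] (array([0.71198307, 0.01500531, 0.09      ]), np.float64(0.008192005018420021))
side 0.79 [207.5, 200.3] (array([0.66109918, 0.01380405, 0.09      ]), np.float64(0.007751252332350161))
```

View pics/w24.png

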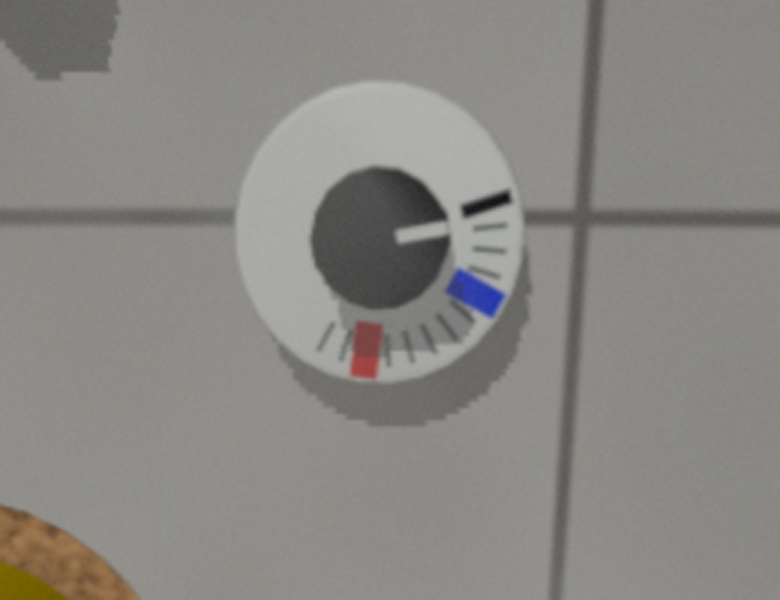

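View pics/side24.png

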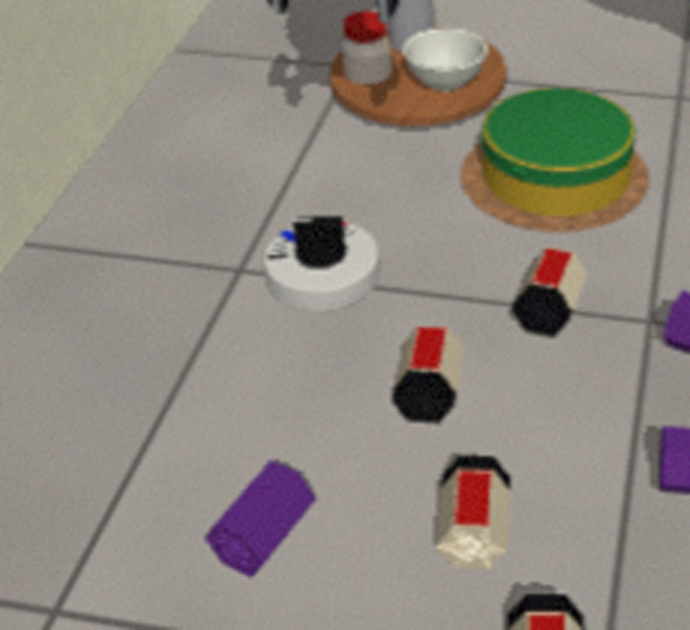

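```bash
python3 - <<'E'
from h import *
c=camera("wrist")
W=lambda u,v,z: at_z(c,(130+u/3,20+v/3),z)[:2]
h=hsv(c); m=(h[...,1]<40)&(h[...,2]>150); mm=np.zeros_like(m); mm[40:155,200:315]=m[40:155,200:315]
mm=biggest(mm); print(mm.sum())
cs,_=cv2.findContours(mm.astype(np.uint8),0,1); k=cv2.convexHull(max(cs,key=len)); f=np.zeros(m.shape,np.uint8); cv2.fillConvexPoly(f,k,1)
for z in(.026,.013): print(z,circ_fit(c,f,z)[:2])
q=circ_fit(c,f,.026)[0][:2]
print("disc",W(380,238,.034), "bar?",W(380,238,.05))
for n,a,z in(("p0",(397,238),.064),("p1",(448,229),.064),("zero",(487,203),.026),("blue",(475,293),.026),("red",(366,350),.026)):
    w=W(*a,z); d=w-q; print(n,w,np.degrees(np.arctan2(d[1],d[0])))
for z in(.064,.05): a=W(397,238,z);b=W(448,229,z); print(z,np.degrees(np.arctan2(*(b-a)[::-1])),a,b)
E
```

```text
4331
0.026 (array([0.68079436, 0.04409695, 0.04933792]), np.float64(0.0011021790213915084))
0.013 (array([0.68091609, 0.04420532, 0.05131177]), np.float64(0.001132666963251365))
disc [0.68192476 0.03940473] bar? [0.68173383 0.03946059]
p0 [0.68688245 0.03949748] -37.07053400186064
p1 [0.70276965 0.0421546 ] -5.051139445239981
zero [0.71944865 0.05103666] 10.178032833463392
blue [0.71624409 0.0203719 ] -33.792781886621306
red [6.76927316e-01 1.08400727e-04] -95.02397312469958
0.064 9.494759453132115 [0.68688245 0.03949748] [0.70276965 0.0421546 ]
0.05 9.494759453132115 [0.68730609 0.03944803] [0.70396016 0.0422334 ]
```

{"api": "arm_command", "payload": {
  "increments": [0.003, 0.03, 0, 7, 0, 0.003, 0.06, 0, 14, 0, 0.003, 0.076, 0, 21, 0.2, 0.003, 0.076, 0, 28, 0.4, 0.003, 0.076, 0, 35, 0.4, 0.003, 0.076, 0, 42, 0.4, 0.003, 0.076, 0, 49, 0.4, 0.003, 0.076, -0.02, 56, 0.4, 0.003, 0.076, -0.04, 63, 0.4, 0.003, 0.076, -0.06, 70, 0.4, 0.003, 0.076, -0.07, 77, 0.4, 0.003, 0.076, -0.08, 84, 0.4, 0.003, 0.076, -0.09, 91, 0.4, 0.003, 0.076, -0.1, 98, 0.4, 0.003, 0.076, -0.1, 99.5, 0.4, 0.003, 0.076, -0.1, 99.5, 0.4, 0.003, 0.076, -0.1, 99.5, 0.4]
}}

```text
t: 27.15
position: [0.6824, 0.039, 0.112]
ee_rot: [0.0, 0.648, 0.762, 0.0]
ft_force: [-0.2, 0.3, 1.0]
opening: 0.0511
```

```bash
python3 - <<'E'
from h import *
c=camera("wrist");save(c,"w25");s=state();print(s["position"],s["ee_rot"],s["joints"])
P=np.array([.682,.0395]);
for z in(.064,.034): print(proj(c,[*P,z])*1.5)
for n in("scene","side"):
    c=camera(n); save(c,n+"25",(140,120,280,260),4); print(n,proj(c,[*P,.064]),proj(c,[*P,.034]))
E
```

```text
[0.68246985 0.03913741 0.11218161] [3.96254991e-04 6.47615793e-01 7.61966875e-01 3.30236357e-04] [-0.08886148  0.55488928 -0.08685133  1.67663778  0.05807099  0.91155478
  1.534409  ]
[380.22636825 324.58828615]
[380.15940475 302.84162476]
scene [201.0915338  208.22201027] [202.50231807 216.71050671]
side [206.19818372 192.62554268] [207.0908083  201.52467718]
```

View pics/w25.png

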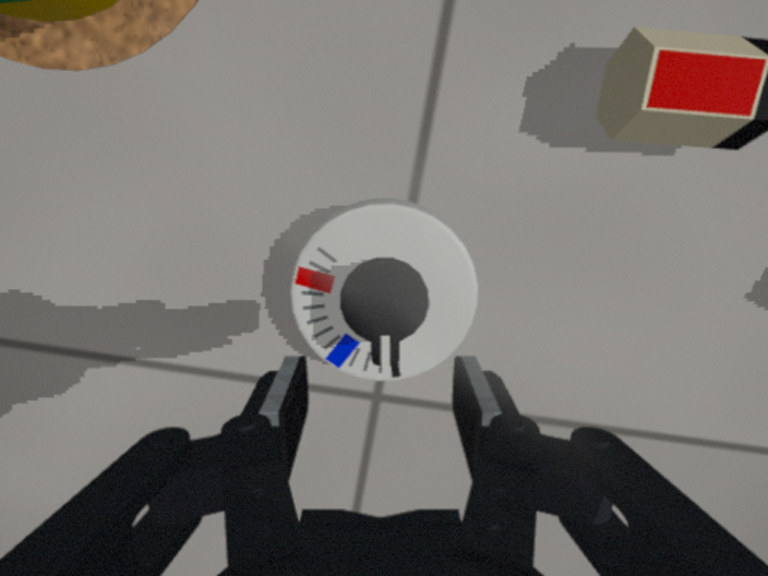

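View pics/side25.png

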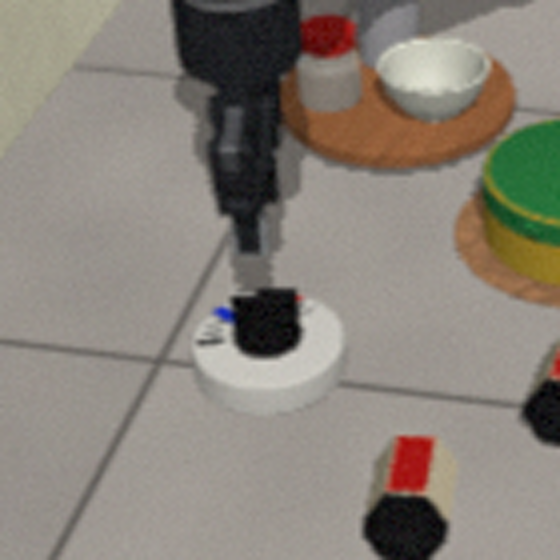

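{"api": "arm_command", "payload": {
  "grip_force": 25,
  "increments": [0, 0, -0.03, 0, 0.4, 0, 0, -0.05, 0, 0.4, 0, 0, -0.06, 0, 0.4, 0, 0, -0.068, 0, 0.4, 0, 0, -0.068, 0, 0.4, 0, 0, -0.068, 0, 0.7, 0, 0, -0.068, 0, 0.8, 0, 0, -0.068, 0, 0.9, 0, 0, -0.068, 0, 1, 0, 0, -0.068, 0, 1, 0, 0, -0.068, 0, 1, 0, 0, -0.068, 0, 1]
}}

```text
t: 28.3
position: [0.6827, 0.0409, 0.0448]
ee_rot: [0.0, 0.646, 0.763, 0.001]
ft_force: [-2.0, 5.9, 5.9]
opening: 0.0131
```

```bash
python3 - <<'E'
from h import *
c=camera("wrist");save(c,"w26");s=state();print(s["position"],s["ft_force"],s["opening"])
E
```

```text
[0.68269212 0.04099975 0.04479606] [-2.18390442  6.35397037  5.99700773] 0.01316830302527042
```

View pics/w26.png

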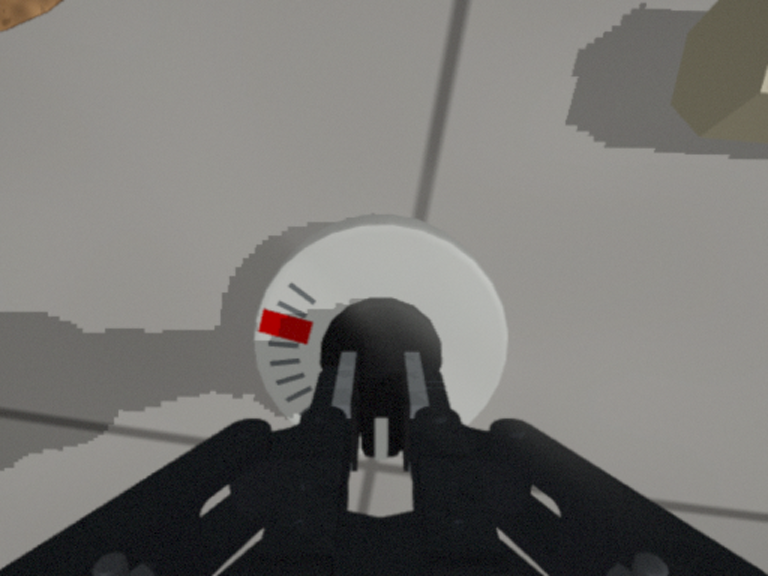

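{"api": "arm_command", "payload": {
  "increments": [0.0003, 0.0018, 0.001, 0, 1, 0.0003, 0.0018, 0.001, -7, 1, 0.0003, 0.0018, 0.001, -14, 1, 0.0003, 0.0018, 0.001, -21, 1, 0.0003, 0.0018, 0.001, -28, 1, 0.0003, 0.0018, 0.001, -35, 1, 0.0003, 0.0018, 0.001, -42, 1, 0.0003, 0.0018, 0.001, -49, 1, 0.0003, 0.0018, 0.001, -56, 1, 0.0003, 0.0018, 0.001, -63, 1, 0.0003, 0.0018, 0.001, -70, 1, 0.0003, 0.0018, 0.001, -77, 1, 0.0003, 0.0018, 0.001, -84, 1, 0.0003, 0.0018, 0.001, -91, 1, 0.0003, 0.0018, 0.001, -98, 1, 0.0003, 0.0018, 0.001, -105, 1, 0.0003, 0.0018, 0.001, -112, 1, 0.0003, 0.0018, 0.001, -118, 1, 0.0003, 0.0018, 0.001, -118, 1, 0.0003, 0.0018, 0.001, -118, 1]
}}

```text
t: 30.02
position: [0.6826, 0.0413, 0.0449]
ee_rot: [-0.0, 0.987, -0.159, 0.0]
ft_force: [-1.8, -1.3, 4.1]
opening: 0.0133
```

```bash
python3 - <<'E'
from h import *
c=camera("wrist");save(c,"w27");s=state();print(s["position"],s["ft_force"],s["ft_torque"],s["opening"],s["ee_rot"])
save(camera("scene"),"sc27",(150,150,270,260),4)
E
```

```text
[0.68264196 0.04127394 0.04487546] [-0.83108748  0.64227218  3.97953568] [-0.00989762  0.34407927  0.02276858] 0.013254833493406285 [-1.59067545e-04  9.87326878e-01 -1.58699502e-01  2.79029735e-04]
```

View pics/w27.png

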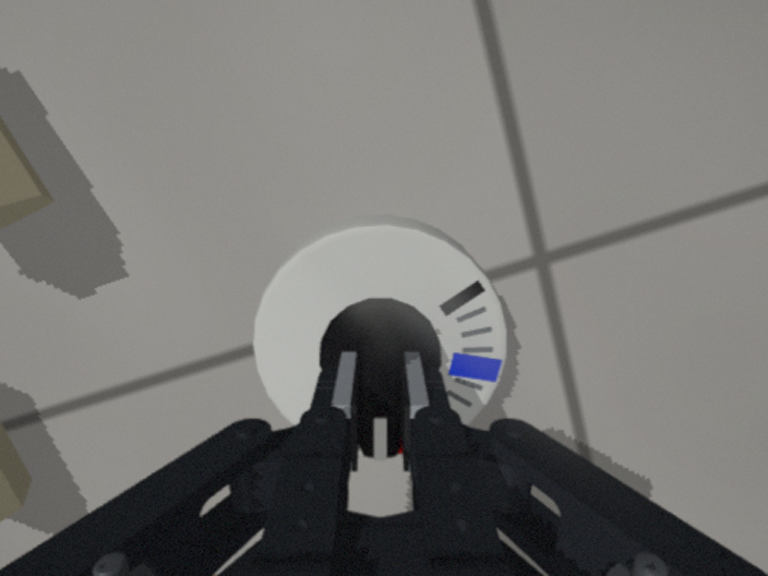

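View pics/sc27.png

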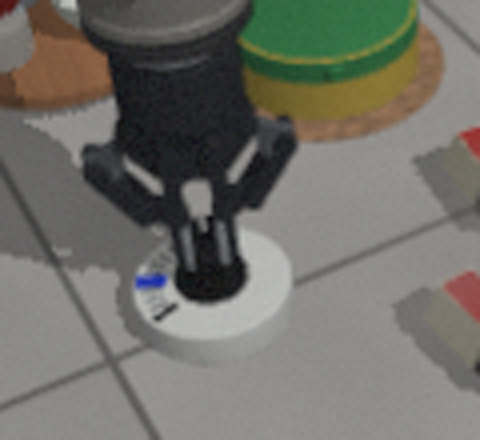

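{"api": "arm_command", "payload": {
  "increments": [0, 0, 0, 7, 1, 0, 0, 0, 14, 1, 0, 0, 0, 21, 1, 0, 0, 0, 28, 1, 0, 0, 0, 35, 1, 0, 0, 0, 42, 1, 0, 0, 0, 49, 1, 0, 0, 0, 56, 1, 0, 0, 0, 63, 1, 0, 0, 0, 70, 1, 0, 0, 0, 76, 1, 0, 0, 0, 80, 1, 0, 0, 0, 80, 1, 0, 0, 0, 80, 1, 0, 0, 0, 80, 1]
}}

```text
t: 31.37
position: [0.6826, 0.0412, 0.0448]
ee_rot: [-0.0, 0.86, 0.511, 0.0]
ft_force: [-2.3, 1.9, 6.6]
opening: 0.013
```

```bash
python3 - <<'E'
from h import *
c=camera("wrist");save(c,"w28");s=state();print(s["position"],s["ft_force"],s["opening"],s["ee_rot"])
save(camera("scene"),"sc28",(150,150,270,260),4)
E
```

```text
[0.68265239 0.04118644 0.04486924] [-2.1481107   0.84251285  5.81921239] 0.013386084835919168 [-1.03001919e-05  8.59837661e-01  5.10567347e-01  4.23966662e-04]
```

View pics/w28.png

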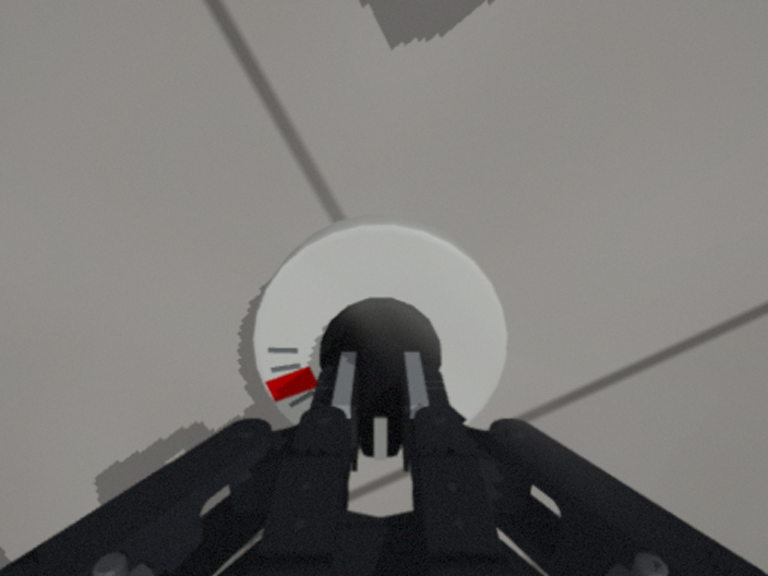

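{"api": "arm_command", "payload": {
  "increments": [0, 0, 0, 0, 0.6, 0, 0, 0, 0, 0.4, 0, 0, 0, 0, 0.4, 0, 0, 0, 0, 0.4, 0, 0, 0.03, 0, 0.4, 0, 0, 0.07, 0, 0.3, 0, 0, 0.11, -6, 0, 0, 0, 0.15, -12, 0, 0, -0.02, 0.19, -19, 0, 0, -0.05, 0.2, -26, 0, 0, -0.09, 0.2, -33, 0, 0, -0.09, 0.2, -40, 0, 0, -0.09, 0.2, -47, 0, 0, -0.09, 0.2, -54, 0, 0, -0.09, 0.2, -61, 0, 0, -0.09, 0.2, -61, 0, 0, -0.09, 0.2, -61, 0]
}}

```text
t: 32.88
position: [0.6823, -0.0487, 0.2442]
ee_rot: [0.0, 1.0, 0.006, -0.0]
ft_force: [-1.6, 0.4, 0.1]
opening: 0.0852
```

```bash
cat > chk.py <<'E'
from h import *
import sys
t=sys.argv[1]
c=camera("wrist");save(c,"w"+t);s=state();print(s["t"],s["position"],s["ft_force"])
for n in("scene","side"):
    c=camera(n); save(c,n+t); m=lid(c); print(n,"keeper",np.round(circ_fit(c,m,.061,.0695)[0][:2],4),m.sum())
for p,e,n in tins():
    if e<.2: print(np.round(p,4),round(np.degrees(p[2]),1),round(e,3),n)
E
python3 chk.py 29
```

```text
32.9333 [ 0.6823454  -0.04874867  0.24422267] [0.46922141 1.18774315 0.63363192]
scene keeper [ 0.5009 -0.1535] 896
side keeper [ 0.4974 -0.1533] 944
[0.5547 0.1703 1.6562] 94.9 0.017 ['scene', 'side']
[0.4928 0.301  1.6997] 97.4 0.012 ['scene', 'side']
[0.423  0.4086 1.7534] 100.5 0.009 ['scene', 'side']
[0.4754 0.0521 1.4627] 83.8 0.016 ['scene', 'side']
[ 0.65   -0.3252  0.5415] 31.0 0.039 ['side']
```

View pics/w29.png

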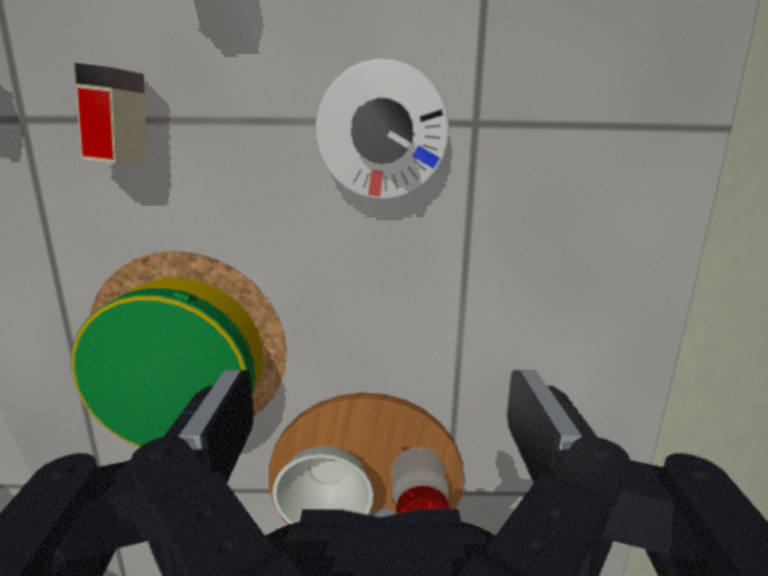

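View pics/side29.png

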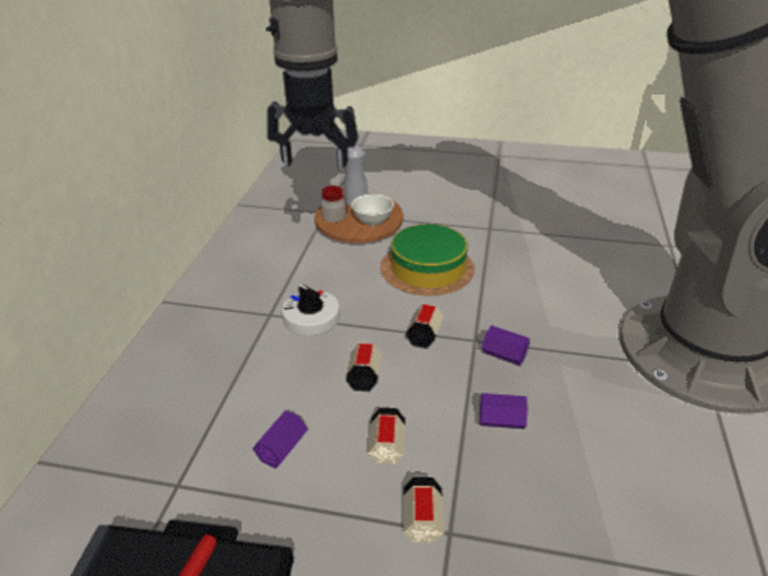

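View pics/scene29.png

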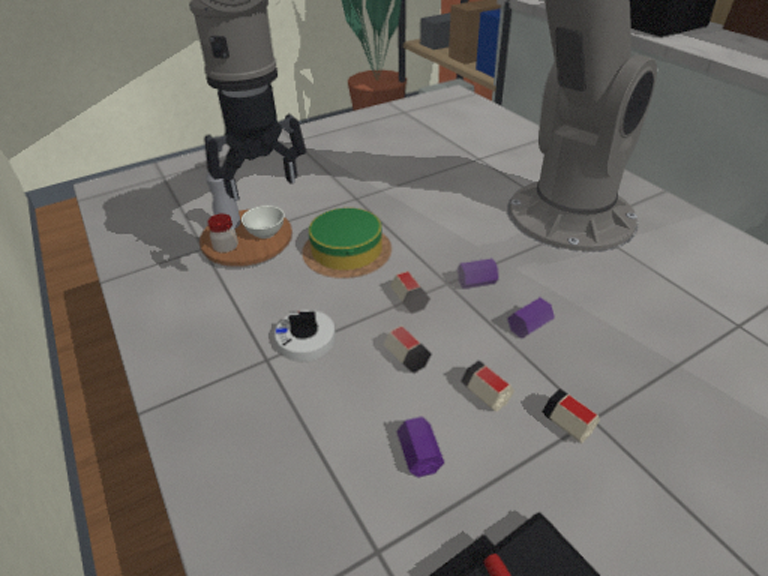

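```bash
python3 -c "
from workcell import *
print(finish_job()); print(state()['t'])"
```

```text
the job is handed in; nothing more can be done
None
the job is handed in; nothing more can be done
```

The taco corner is set out, and I handed the job in at about t = 33 s. The hand-in reported no verdict.

- **Tins:** I rolled all four cream tins, flat by flat on the counter, until their red labels were on top. From back to front that took 2, 3, 1 and 2 rolls. The three purple look-alikes were left alone. The last pictures show all four red faces up.
- **Keeper:** I slid it onto the cork pad with the fingers. The last fits from the scene and side cameras put it about 2 mm from the pad's centre.
- **Timer:** I wound it to about 2.19 rad, past the red top mark, then turned it back to about 0.80 rad. These readings come from the tool's angle. In the last wrist picture the pointer is at the blue mark.
- **Lazy susan:** the bowl, grinder and jar look unmoved, judged by eye in the pictures only. The gripper was open, raised and clear of everything at the end.

I noticed nothing knocked aside and no grip slip. The last tin search also reported a false match on the lazy susan. The automatic timer outline gave a poor centre, so I used the dial's own marks, whose spacing agreed with the given angles.

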